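Bring out the upper tool tray and stack it as a second tier

TASK

First clear the glass jar, the blue beaker and the small amber bottle onto the cork mat, then bring the narrow wooden tray out from behind and stack it centred on the wider lower tray, turned end for end so that its three lugs sit up on the lower tray's end rims instead of dropping into the notches. Only after that put the others back: the jar in the middle of its white tile, the beaker in the middle of its terracotta tile, and the bottle standing in the middle of the stacked tray. Keep everything upright and set things down gently without dropping them.

Things in the scene. Friction and masses are not known exactly. Their poses are not given: they have to be found in the camera images.
- jar: Green glass jar with a brass twist cap, upright round, 60 mm across (cap too), 102 mm high, 0.3 kg. Starts on its white tile. Origin: centre of the underside, z up.
- beaker: Blue ceramic beaker, open at the top, straight round wall 56 mm across, 4 mm thick, 100 mm high, 0.25 kg. Starts on its terracotta tile. Origin: centre of the underside, z up.
- bottle: Small amber bottle, straight round body 36 mm across up to 68 mm, then a white cap 24 mm across from 73 to 88 mm, 0.09 kg. Starts standing in the middle of the narrow tray. Origin: centre of the underside, z up.
- tray: Narrow pale wooden tray, open on top, 58 mm wide (x), 150 mm long (y), 32 mm high, 5 mm walls and floor, 0.18 kg. Lugs flush with its underside, 10 mm high, stick out 22 mm: two at the +y end (12 mm wide, x = -22 and +22 mm), one at the -y end (14 mm wide, x = 0). Starts on a 12 mm dark board behind jar and beaker; grip it across its width in the middle. Origin: centre of underside.
- tray_twin (a point): Point on the narrow tray at the foot of its two-lug end: x = 0, y = +75 mm, z = 0 in the tray's frame. Axes as the tray.
- lower: Wider brown wooden tray (lower tier), fixed, 90 mm wide (x), 186 mm long (y), 40 mm high, end walls 14 mm thick. Notches down to the 5 mm floor: two in the +y end wall (x 12 to 32 mm either side), one in the -y end wall (x -10 to 10 mm). With both y alike the narrow tray nests inside; turned 180 degrees its lugs rest on the rims, underside 40 mm above this origin. Origin: centre of underside.
- jar_tile: White square tile, 80 x 80 mm, 6 mm thick, fixed on the dark board; the jar's place. Origin: centre of its underside (top 6 mm above).
- beaker_tile: Terracotta square tile, 80 x 80 mm, 6 mm thick, fixed on the dark board; the beaker's place. Origin: centre of its underside (top 6 mm above).
- mat: Cork mat fixed on the bench, the side area for clearing: 270 mm along its x, 180 mm along its y, 4 mm thick. Origin: centre of its underside.

How it is judged:
By the outcome, as a careful person would: the job done as asked, in the order asked, and still so for the second after the job is handed in, with the robot touching nothing.
It also fails if it takes over 147 s, if anything falls off the work surface, if the arm or the gripper's body presses on something with over 40 N, if the wrist force passes 120 N, or if a joint passes its speed limit or range.

ROBOT

A 7-joint arm with a two-finger parallel gripper is mounted at the origin on the work surface. World frame = base frame: x ahead of the robot, y to its left, z up, the work surface at z = 0. Lengths are in m, angles in degrees, forces in N, time in s.
With the tool pointing down it reaches from about 0.4 to 0.875 m from the base axis. Payload 4.4 kg.
Tool frame: the origin (TCP) lies at the very end of the fingers, on their centre line; the grasp point (between the pads) lies 19 mm behind it (robot.hold_point_z is the z of the grasp point in the tool frame, in m); z points along the fingers, y is the line along which they close (so a half turn about z gives the same grasp; the last joint's range is limited). The gripper opens to 85 mm and grips with 20 to 120 N. Pads are 22 mm wide; open, the fingers measure 114 mm over their backs; the gripper's body (76 mm by 85 mm) begins 54 mm behind the grasp point. The pads swing forward as they close: fully open they stand 13 mm farther back than shut.
Start: joints at [-76.65, 36.005, 2.206, 86.941, -1.547, 57.084, -1.146], TCP at [0.191, 0.621, 0.208] pointing down, gripper open.
Joint ranges: [-175.42, 175.42], [-21.48, 121.26], [-71.46, 75.88], [10.55, 141.38], [-63.04, 243.04], [13.31, 113.54], [-168.57, 168.57]. Speed limits (degrees/s): [147.25, 147.25, 180, 180, 180, 180, 180].

INTERFACE

Orientations are given as [roll, pitch, yaw] about the fixed x, y, z axes, in that order (R = Rz(yaw) Ry(pitch) Rx(roll)).
In Python, from plant import robot gives the robot as it stands.
- The arm moves only by the tool carry_out, never from a script. Its argument "increments" is a list of rows, each an object of numbers: "jaw": the opening, from -1 (shut) to 1 (fully open); "tx", "ty", "tz": the shift along the tool's x, y, z in mm; "spin": the turn about the tool's z in degrees. A call has 1 to 10 rows; each row is the pose to reach, as a shift and turn from the pose commanded when the call began, along the tool's axes at that moment; what a row does not reach only later rows make up. A row lasts 1/8 s, in which the tool goes at most 62.5 mm and 10.7 degrees, less where a joint would pass 70% of its speed; a pose out of reach is approached as far as the arm can. A call with a gripper value outside its range is refused whole. The fingers move at their own pace and stop on an object; "force" is the grip in N (left out, the last holds). Time passes only in rows, so rows that repeat a pose let the fingers close. It gives the time, the measured TCP pose, the force, the opening and the grip force at its end, in the units of the state.
- robot.observe(): the state, without advancing time (a new reading comes with each control period).
- robot.snapshot(name): name is "side" or "top"; returns the picture (400x640x3 uint8, red, green, blue); there is no depth.
- robot.get_calibration(name): a dict with "intrinsics" (3x3 intrinsics, pixels), "R" (3x3) and "t" (3): a world point X has camera coordinates R X + t. Camera axes: x right, y down, z forward; pixel columns grow to the right and rows downward; lengths in m; the calibration is good to about 2 mm. A picture is of the moment at which its call begins. get_calibration takes no time and is no camera call.
- robot.job_done(): hands the job in; it is judged then, once.
The state is a dict: "time": time; "qpos": joint angles; "joint_velocities": joint speeds; "joint_torque": joint torques, N m; "tcp_pos": TCP position; "eef_rot": TCP orientation; "ft_force": force on the tool from outside, world axes, zero at the start; "moment": the same for the moment, N m; "finger_gap": finger opening in m; "grip_force": force on a finger pad.
Only numpy, scipy, OpenCV 4.12 (cv2) and the standard library are available. Lean on these libraries where they do the work, as an engineer would, in place of code of your own. Each camera call takes 0.05 s, during which the arm holds its last target. There are 200 camera calls.

## Working session

There is one attempt and no reset: what is moved stays moved. The work goes in short steps, Python scripts to look and compute and a tool call to move; the robot and the scene stay as the last step left them, time stands still between calls to the robot, and variables do not carry over. Pictures are saved under pics/ and viewed, at most 14 in all, crops included, and the job is handed in when it is done.

Besides the shell and the picture viewer there is one more tool, called after "Emit:" as name([rows], argument=value, ...), one row to a line, values as JSON. carry_out: Moves the arm, as the interface text tells. Its arguments: {"type":"object","properties":{"increments":{"type":"array"},"force":{"type":"number"}},"required":["increments"]}

```bash
mkdir -p pics; ls; python3 - <<'E'
from plant import robot
import cv2
print(robot.observe())
for n in("side","top"):
    cv2.imwrite(f"pics/{n}0.png",robot.snapshot(n)[:,:,::-1])
    c=robot.get_calibration(n);print(n,c)
E
```

```text
pics
{'time': 0.0, 'qpos': array([-76.64978338,  36.05847512,   2.20079992,  86.99685323,
        -1.54691675,  57.08493841,  -1.14636525]), 'joint_velocities': array([ 0.0325127 , -0.05195455, -0.00988735,  0.14099514,  0.04118883,
       -0.00499615,  0.1018994 ]), 'joint_torque': array([-9.71220179e-04, -5.63397217e+01,  1.22597761e+00, -1.93451071e+01,
        1.10689466e-02,  1.03315810e-02, -6.96426724e-06]), 'tcp_pos': array([0.19110065, 0.62055701, 0.20738881]), 'eef_rot': array([-1.79889355e+02,  4.90727874e-04,  1.62880717e+02]), 'ft_force': array([ 0.73288151, -1.19870369, -0.89762924]), 'moment': array([ 0.02230014,  0.03337636, -0.03920626]), 'grip_force': 0.0, 'finger_gap': 0.08531620101676717}
side {'intrinsics': array([[398.17570604,   0.        , 321.72080648],
       [  0.        , 398.17570604, 196.67550078],
       [  0.        ,   0.        ,   1.        ]]), 'R': array([[ 0.66762923,  0.74444768, -0.00829837],
       [ 0.44771728, -0.41037369, -0.79444488],
       [-0.59482808,  0.5266793 , -0.60727957]]), 't': array([-0.38254335, -0.23493645,  1.27076206])}
top {'intrinsics': array([[454.09549603,   0.        , 322.0849542 ],
       [  0.        , 454.09549603, 196.72154902],
       [  0.        ,   0.        ,   1.        ]]), 'R': array([[ 0.02516933, -0.99968266, -0.00103671],
       [-0.98739747, -0.02469791, -0.15632101],
       [ 0.1562458 ,  0.00495814, -0.98770576]]), 't': array([-0.01967806,  0.55571619,  1.03899406])}
```

View pics/top0.png

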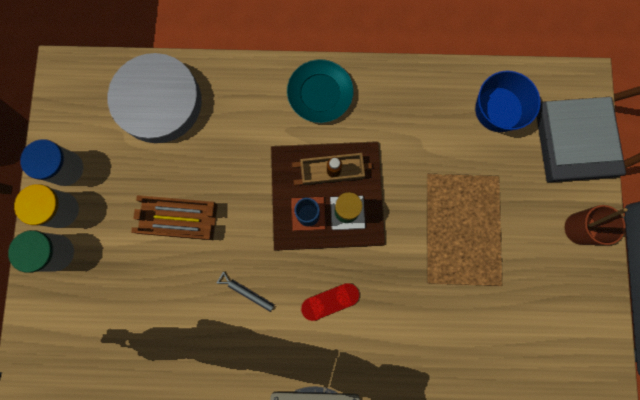

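View pics/side0.png

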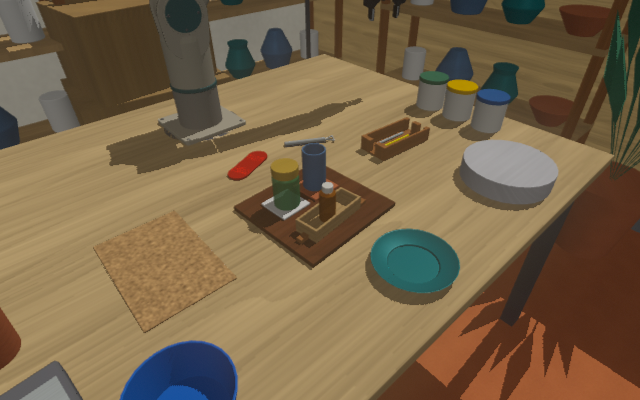

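The top view shows the dark board at (328,195). The beaker is at (307,210), the jar at (348,208) and the narrow tray with the bottle at (333,168). The lower tray is at (175,217) and the mat at (465,229). The side view shows the same, with the arm clear of everything.

```bash
python3 - <<'E'
import cv2
a=cv2.imread("pics/top0.png");b=cv2.imread("pics/side0.png")
cv2.imwrite("pics/c1.png",cv2.convertScaleAbs(cv2.resize(a[140:250,265:395],None,fx=6,fy=5.4545,interpolation=cv2.INTER_CUBIC)[:600],alpha=1.6))
t=cv2.resize(a[185:250,125:225],None,fx=8,fy=8,interpolation=cv2.INTER_CUBIC)
cv2.imwrite("pics/c2.png",cv2.convertScaleAbs(t,alpha=1.6))
cv2.imwrite("pics/c3.png",cv2.resize(b[110:260,230:440],None,fx=3.8,fy=3.8,interpolation=cv2.INTER_CUBIC))
E
```

```text
(no output)
```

View pics/c1.png

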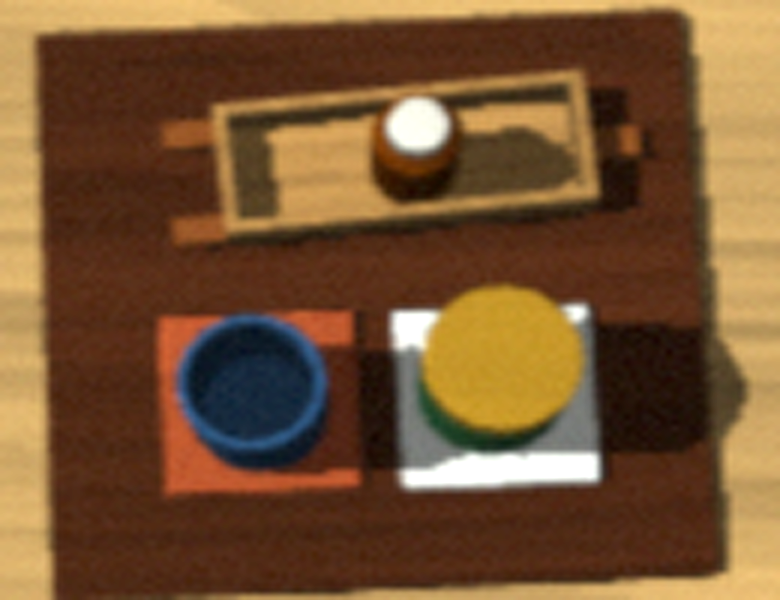

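View pics/c2.png

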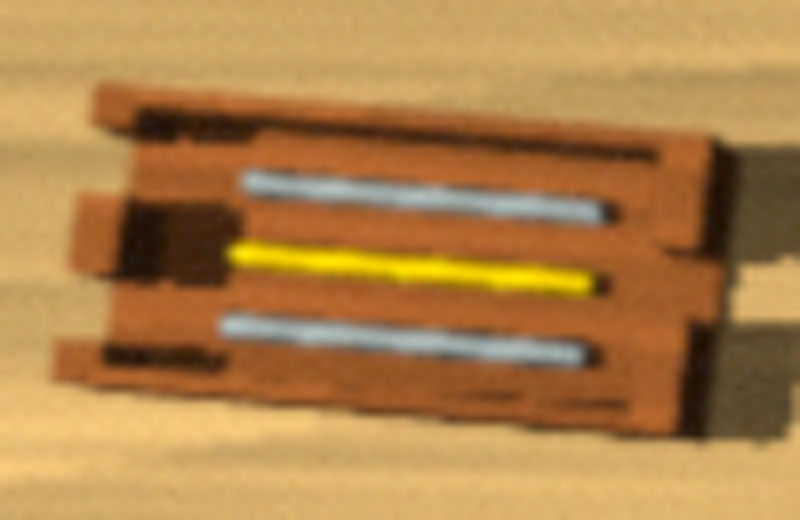

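View pics/c3.png

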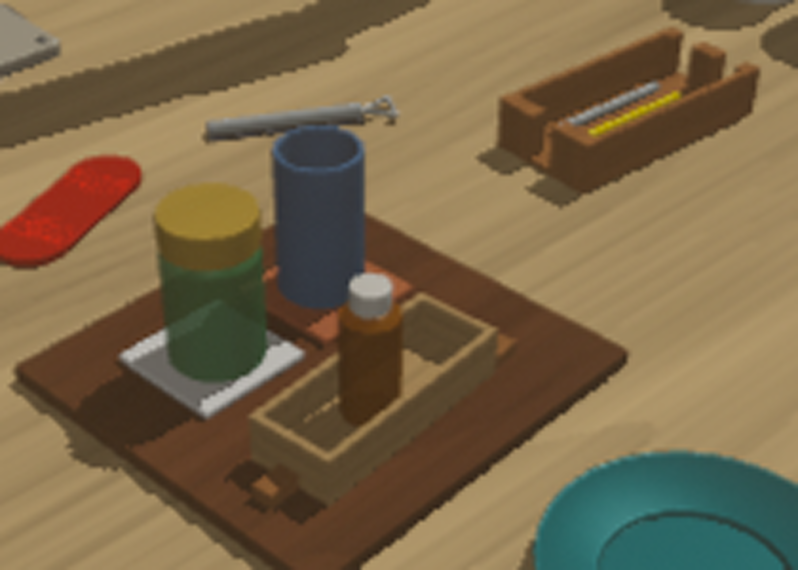

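Crop 1 shows the narrow tray's two-lug end to the left (+y world) and crop 2 shows the lower tray's two-notch end to the left as well, with pens lying inside it. So the tray needs a half turn.

```bash
cat > h.py <<'E'
import numpy as np, cv2
from plant import robot
def ray(n,uv,z):
    c=robot.get_calibration(n);R=c["R"];K=c["intrinsics"];o=-R.T@c["t"]
    d=R.T@np.linalg.solve(K,[uv[0],uv[1],1]);return (o+d*(z-o[2])/d[2])[:2]
def proj(n,X):
    c=robot.get_calibration(n);p=c["intrinsics"]@(c["R"]@np.array(X)+c["t"]);return p[:2]/p[2]
def fr(n,P,z,f,o):
    return np.array([ray(n,((p[0]+.5)/f[0]-.5+o[0],(p[1]+.5)/f[1]-.5+o[1]),z) for p in P])*1e3
E
python3 - <<'E'
from h import *
np.set_printoptions(precision=1,suppress=True)
f1=(6,60/11);o1=(265,140)
def rect(name,P):
    e=np.linalg.norm(np.roll(P,-1,0)-P,axis=1)
    l=(P[1]-P[0])+(P[2]-P[3]);w=(P[0]-P[3])+(P[1]-P[2])
    print(name,P.mean(0),"edges",e,"ang01",np.degrees(np.arctan2(l[1],l[0])),"ang30",np.degrees(np.arctan2(w[1],w[0])))
rect("jt",fr("top",[(388,312),(590,305),(602,485),(402,489)],.018,f1,o1))
rect("bt",fr("top",[(157,318),(353,313),(361,486),(166,494)],.018,f1,o1))
rect("tray",fr("top",[(211,104),(580,70),(602,200),(230,238)],.044,f1,o1))
rect("lower",fr("top",[(97,82),(718,135),(683,433),(52,378)],.040,(8,8),(125,185)))
rect("mat",fr("top",[(427.5,173),(500.5,174.5),(502,285.5),(428,283)],.004,(1,1),(0,0)))
print("jar",fr("top",[(502,358)],.120,f1,o1),"beaker",fr("top",[(252,385)],.118,f1,o1),"bottle",fr("top",[(419,125)],.105,f1,o1))
# side view tops
f3=(3.8,3.8);o3=(230,110)
print("side jar",fr("side",[(208,212)],.120,f3,o3),"beaker",fr("side",[(319,150)],.118,f3,o3),"bottle",fr("side",[(371,287)],.105,f3,o3))
img=cv2.imread("pics/top0.png").astype(int)
b,g,r=img[...,0],img[...,1],img[...,2]
def blob(m,x0,x1,y0,y1):
    k=np.zeros(m.shape,np.uint8);k[y0:y1,x0:x1]=m[y0:y1,x0:x1]
    c=max(cv2.findContours(k,0,2)[0],key=cv2.contourArea);return cv2.minAreaRect(c),cv2.contourArea(c)
h=cv2.cvtColor(img.astype(np.uint8),cv2.COLOR_BGR2HSV)
for n,m,z in (("cap",(h[...,0]>15)&(h[...,0]<32)&(h[...,1]>150)&(h[...,2]>80),.120),):
    (c,s,a),A=blob(m,330,370,185,225);print(n,c,s,A,ray("top",c,z)*1e3)
(c,s,a),A=blob((b>r+20),285,325,190,230);print("beaker",c,s,A)
(c,s,a),A=blob((r>100)&(abs(r-b)<40),325,345,155,180);print("bcap",c,s,A,ray("top",c,.105)*1e3)
E
```

```text
jt [523.  -67.4] edges [82.3 80.8 80.5 79.5] ang01 -86.82404406859536 ang30 4.708324331311215
bt [518.4  28.1] edges [79.8 77.6 78.5 78.9] ang01 -86.46160877273509 ang30 4.245243492288433
tray [627.6 -28.4] edges [149.6  59.4 149.7  60.9] ang01 -82.33691890261976 ang30 9.113575804933332
lower [500.  347.4] edges [187.3  89.1 187.9  89. ] ang01 -93.49738139492494 ang30 -3.284895320608944
mat [ 493.7 -355.6] edges [181.7 271.9 177.3 269.7] ang01 -90.11265671748188 ang30 -0.8496609566888783
jar [[526.4 -64.3]] beaker [[513.4  27.4]] bottle [[625.8 -32.1]]
side jar [[528.6 -65.8]] beaker [[516.9  26.7]] bottle [[628.1 -33. ]]
cap (348.67919921875, 205.1226348876953) (25.27433967590332, 26.235864639282227) 512.5 [526.7 -65.3]
beaker (306.5, 210.5) (25.0, 23.0) 450.0
bcap (334.0000305175781, 162.5) (9.192388534545898, 9.192388534545898) 71.0 [625.8 -31.1]
```

```bash
cat > go.py <<'E'
import sys
from h import *
def d(x,y,z,yaw):
    s=robot.observe();p=s["tcp_pos"]*1e3;a=np.radians(s["eef_rot"][2]);e=np.array([x,y,z])-p
    X=np.array([np.cos(a),np.sin(a)]);Y=np.array([np.sin(a),-np.cos(a)])
    print("tcp",p.round(1),"rpy",s["eef_rot"].round(2),"t",round(s["time"],2),"F",s["ft_force"].round(1),"q",s["qpos"].round(0))
    print("tx %.1f ty %.1f tz %.1f spin %.1f"%(e[:2]@X,e[:2]@Y,-e[2],(s["eef_rot"][2]-yaw+180)%360-180))
if __name__=="__main__": d(*map(float,sys.argv[1:5]))
E
python3 go.py 527 -65.5 208 90
```

```text
tcp [191.1 620.7 207.5] rpy [-179.9     0.    162.88] t 0.1 F [-0.2  0.3  0.3] q [-77.  36.   2.  87.  -2.  57.  -1.]
tx -522.9 ty -556.9 tz -0.5 spin 72.9
```

Emit:
carry_out([
  {"tx": -20, "ty": -20, "spin": 4},
  {"tx": -55, "ty": -60, "spin": 12},
  {"tx": -95, "ty": -100, "spin": 20},
  {"tx": -133, "ty": -141, "spin": 28},
  {"tx": -171, "ty": -182, "spin": 36},
  {"tx": -209, "ty": -223, "spin": 44},
  {"tx": -247, "ty": -264, "spin": 52},
  {"tx": -285, "ty": -304, "spin": 60},
  {"tx": -323, "ty": -344, "spin": 68},
  {"tx": -361, "ty": -384, "spin": 73},
], force=30)

```text
validation failed for argument at $.in...
```

```bash
python3 go.py 527 -65.5 140 90
```

```text
tcp [191.1 620.7 207.5] rpy [-179.9     0.    162.88] t 0.1 F [-0.2  0.3  0.3] q [-77.  36.   2.  87.  -2.  57.  -1.]
tx -522.9 ty -556.9 tz 67.5 spin 72.9
```

Emit:
carry_out([
  {"jaw": 1, "tx": -20, "ty": -20, "tz": 0, "spin": 4},
  {"jaw": 1, "tx": -55, "ty": -60, "tz": 0, "spin": 12},
  {"jaw": 1, "tx": -95, "ty": -100, "tz": 0, "spin": 20},
  {"jaw": 1, "tx": -133, "ty": -141, "tz": 0, "spin": 28},
  {"jaw": 1, "tx": -171, "ty": -182, "tz": 0, "spin": 36},
  {"jaw": 1, "tx": -209, "ty": -223, "tz": 0, "spin": 44},
  {"jaw": 1, "tx": -247, "ty": -264, "tz": 0, "spin": 52},
  {"jaw": 1, "tx": -285, "ty": -304, "tz": 0, "spin": 60},
  {"jaw": 1, "tx": -323, "ty": -344, "tz": 0, "spin": 68},
  {"jaw": 1, "tx": -361, "ty": -384, "tz": 0, "spin": 73},
], force=30)

```text
time: 1.35
tcp_pos: [0.4237, 0.1464, 0.2083]
eef_rot: [180.0, -0.0, 89.7]
ft_force: [-0.3, 0.7, 0.3]
finger_gap: 0.0855
grip_force: 0.0
```

```bash
python3 go.py 527 -65.5 140 90
```

```text
tcp [423.7 146.4 208.3] rpy [180.    -0.    89.71] t 1.35 F [-0.3  0.7  0.3] q [-41.  21.  25. 118. -13.  43.  -9.]
tx -211.4 ty 104.3 tz 68.3 spin -0.3
```

Emit:
carry_out([
  {"jaw": 1, "tx": -40, "ty": 20, "tz": 0, "spin": 0},
  {"jaw": 1, "tx": -90, "ty": 44, "tz": 0, "spin": 0},
  {"jaw": 1, "tx": -140, "ty": 69, "tz": 0, "spin": 0},
  {"jaw": 1, "tx": -190, "ty": 94, "tz": 0, "spin": 0},
  {"jaw": 1, "tx": -211, "ty": 104, "tz": 10, "spin": 0},
  {"jaw": 1, "tx": -211, "ty": 104, "tz": 45, "spin": 0},
  {"jaw": 1, "tx": -211, "ty": 104, "tz": 85, "spin": 0},
  {"jaw": 1, "tx": -211, "ty": 104, "tz": 115, "spin": 0},
  {"jaw": 1, "tx": -211, "ty": 104, "tz": 135, "spin": 0},
  {"jaw": 1, "tx": -211, "ty": 104, "tz": 140, "spin": 0},
], force=30)

```text
time: 2.6
tcp_pos: [0.5257, -0.0631, 0.0669]
eef_rot: [-179.8, -0.0, 89.9]
ft_force: [0.9, -0.2, 0.3]
finger_gap: 0.0855
grip_force: 0.0
```

Emit:
carry_out([
  {"jaw": 0, "tx": 0, "ty": 0, "tz": 0, "spin": 0},
  {"jaw": -1, "tx": 0, "ty": 0, "tz": 0, "spin": 0},
  {"jaw": -1, "tx": 0, "ty": 0, "tz": 0, "spin": 0},
  {"jaw": -1, "tx": 0, "ty": 0, "tz": 0, "spin": 0},
  {"jaw": -1, "tx": 0, "ty": 0, "tz": 0, "spin": 0},
  {"jaw": -1, "tx": 0, "ty": 0, "tz": 0, "spin": 0},
], force=30)

```text
time: 3.35
tcp_pos: [0.5274, -0.0634, 0.0692]
eef_rot: [179.9, -0.0, 89.9]
ft_force: [-1.7, -0.5, 6.8]
finger_gap: 0.0589
grip_force: 33.3
```

```bash
python3 go.py 430 -340 71 90; python3 -c "
from h import *
cv2.imwrite('pics/a1.png',cv2.resize(robot.snapshot('side')[:,:,::-1][60:260,200:440],None,fx=3,fy=3))"
```

```text
tcp [527.4 -63.4  69.2] rpy [179.92  -0.    89.88] t 3.35 F [-1.7 -0.5  6.8] q [ -8.  39.  18. 113. -22.  30.  25.]
tx -276.9 ty -96.8 tz -1.8 spin -0.1
```

View pics/a1.png

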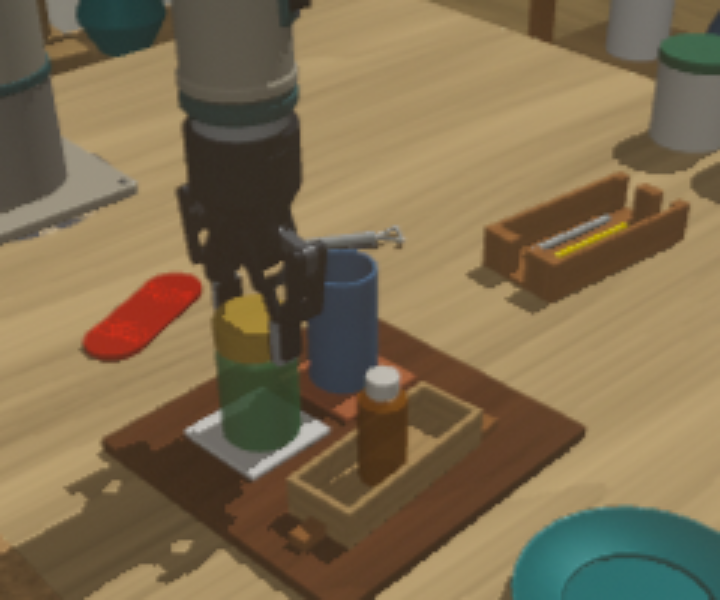

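Emit:
carry_out([
  {"jaw": -1, "tx": 0, "ty": 0, "tz": -10, "spin": 0},
  {"jaw": -1, "tx": 0, "ty": 0, "tz": -35, "spin": 0},
  {"jaw": -1, "tx": -10, "ty": -3, "tz": -60, "spin": 0},
  {"jaw": -1, "tx": -40, "ty": -14, "tz": -70, "spin": 0},
  {"jaw": -1, "tx": -85, "ty": -29, "tz": -70, "spin": 0},
  {"jaw": -1, "tx": -130, "ty": -44, "tz": -70, "spin": 0},
  {"jaw": -1, "tx": -175, "ty": -60, "tz": -70, "spin": 0},
  {"jaw": -1, "tx": -220, "ty": -75, "tz": -70, "spin": 0},
  {"jaw": -1, "tx": -260, "ty": -88, "tz": -70, "spin": 0},
  {"jaw": -1, "tx": -285, "ty": -97, "tz": -60, "spin": 0},
], force=40)

```text
time: 4.65
tcp_pos: [0.4284, -0.351, 0.1291]
eef_rot: [179.9, 0.1, 89.7]
ft_force: [0.3, 0.7, -2.9]
finger_gap: 0.0588
grip_force: 43.9
```

```bash
python3 go.py 430 -348 56 90
```

```text
tcp [ 428.4 -351.   129.1] rpy [1.7994e+02 1.3000e-01 8.9730e+01] t 4.65 F [ 0.3  0.7 -2.9] q [ 24.  35.  19. 108. -17.  40.  53.]
tx 3.0 ty 1.6 tz 73.1 spin -0.3
```

Emit:
carry_out([
  {"jaw": -1, "tx": 0, "ty": 0, "tz": 15, "spin": 0},
  {"jaw": -1, "tx": 0, "ty": 0, "tz": 35, "spin": 0},
  {"jaw": -1, "tx": 0, "ty": 0, "tz": 54, "spin": 0},
  {"jaw": -1, "tx": 0, "ty": 0, "tz": 64, "spin": 0},
  {"jaw": -1, "tx": 0, "ty": 0, "tz": 68, "spin": 0},
  {"jaw": -1, "tx": 0, "ty": 0, "tz": 70, "spin": 0},
  {"jaw": -1, "tx": 0, "ty": 0, "tz": 71, "spin": 0},
], force=40)

```text
time: 5.52
tcp_pos: [0.4296, -0.3482, 0.0577]
eef_rot: [180.0, 0.0, 89.9]
ft_force: [0.1, -0.7, -2.7]
finger_gap: 0.0592
grip_force: 43.9
```

Emit:
carry_out([
  {"jaw": -1, "tx": 0, "ty": 0, "tz": 1.5, "spin": 0},
  {"jaw": -1, "tx": 0, "ty": 0, "tz": 2.5, "spin": 0},
  {"jaw": -1, "tx": 0, "ty": 0, "tz": 2.5, "spin": 0},
], force=40)

```text
time: 5.9
tcp_pos: [0.4294, -0.3483, 0.0553]
eef_rot: [180.0, 0.0, 89.9]
ft_force: [-0.5, 1.2, 2.8]
finger_gap: 0.0588
grip_force: 44.3
```

Emit:
carry_out([
  {"jaw": 0, "tx": 0, "ty": 0, "tz": 0, "spin": 0},
  {"jaw": 1, "tx": 0, "ty": 0, "tz": 0, "spin": 0},
  {"jaw": 1, "tx": 0, "ty": 0, "tz": 0, "spin": 0},
  {"jaw": 1, "tx": 0, "ty": 0, "tz": 0, "spin": 0},
  {"jaw": 1, "tx": 0, "ty": 0, "tz": -30, "spin": 0},
  {"jaw": 1, "tx": 0, "ty": 0, "tz": -75, "spin": 0},
  {"jaw": 1, "tx": 30, "ty": 5, "tz": -110, "spin": 0},
  {"jaw": 1, "tx": 75, "ty": 17, "tz": -120, "spin": 0},
  {"jaw": 1, "tx": 125, "ty": 28, "tz": -120, "spin": 0},
  {"jaw": 1, "tx": 175, "ty": 40, "tz": -120, "spin": 0},
], force=30)

```text
time: 7.15
tcp_pos: [0.4699, -0.1717, 0.1751]
eef_rot: [180.0, 0.0, 89.9]
ft_force: [-0.4, 0.1, -0.1]
finger_gap: 0.0855
grip_force: 0.0
```

```bash
python3 go.py 516 27 68 90
```

```text
tcp [ 469.9 -171.7  175.1] rpy [179.95   0.    89.85] t 7.15 F [-0.4  0.1 -0.1] q [  1.  28.  22. 113. -15.  42.  33.]
tx 198.8 ty 45.6 tz 107.1 spin -0.1
```

Emit:
carry_out([
  {"jaw": 1, "tx": 50, "ty": 11, "tz": 0, "spin": 0},
  {"jaw": 1, "tx": 100, "ty": 23, "tz": 0, "spin": 0},
  {"jaw": 1, "tx": 150, "ty": 34, "tz": 0, "spin": 0},
  {"jaw": 1, "tx": 185, "ty": 42, "tz": 0, "spin": 0},
  {"jaw": 1, "tx": 199, "ty": 46, "tz": 5, "spin": 0},
  {"jaw": 1, "tx": 199, "ty": 46, "tz": 35, "spin": 0},
  {"jaw": 1, "tx": 199, "ty": 46, "tz": 70, "spin": 0},
  {"jaw": 1, "tx": 199, "ty": 46, "tz": 95, "spin": 0},
  {"jaw": 1, "tx": 199, "ty": 46, "tz": 105, "spin": 0},
  {"jaw": 1, "tx": 199, "ty": 46, "tz": 107, "spin": 0},
], force=30)

```text
time: 8.4
tcp_pos: [0.5159, 0.0248, 0.0675]
eef_rot: [-180.0, 0.0, 89.8]
ft_force: [0.3, 0.8, 0.3]
finger_gap: 0.0856
grip_force: 0.0
```

Emit:
carry_out([
  {"jaw": 0, "tx": 0, "ty": 0, "tz": 0, "spin": 0},
  {"jaw": -1, "tx": 0, "ty": 0, "tz": 0, "spin": 0},
  {"jaw": -1, "tx": 0, "ty": 0, "tz": 0, "spin": 0},
  {"jaw": -1, "tx": 0, "ty": 0, "tz": 0, "spin": 0},
  {"jaw": -1, "tx": 0, "ty": 0, "tz": 0, "spin": 0},
  {"jaw": -1, "tx": 0, "ty": 0, "tz": 0, "spin": 0},
], force=30)

```text
time: 9.15
tcp_pos: [0.5165, 0.0257, 0.0689]
eef_rot: [179.9, -0.0, 89.9]
ft_force: [-1.9, 0.2, 6.6]
finger_gap: 0.0551
grip_force: 31.3
```

```bash
python3 go.py 565 -350 120 90
```

```text
tcp [516.5  25.7  68.9] rpy [ 1.7992e+02 -2.0000e-02  8.9880e+01] t 9.15 F [-1.9  0.2  6.6] q [-17.  39.  17. 115. -22.  29.  15.]
tx -375.6 ty 49.3 tz -51.1 spin -0.1
```

Emit:
carry_out([
  {"jaw": -1, "tx": 0, "ty": 0, "tz": -10, "spin": 0},
  {"jaw": -1, "tx": 0, "ty": 0, "tz": -35, "spin": 0},
  {"jaw": -1, "tx": -10, "ty": 1, "tz": -60, "spin": 0},
  {"jaw": -1, "tx": -40, "ty": 5, "tz": -70, "spin": 0},
  {"jaw": -1, "tx": -85, "ty": 11, "tz": -70, "spin": 0},
  {"jaw": -1, "tx": -135, "ty": 18, "tz": -70, "spin": 0},
  {"jaw": -1, "tx": -185, "ty": 24, "tz": -70, "spin": 0},
  {"jaw": -1, "tx": -235, "ty": 31, "tz": -70, "spin": 0},
  {"jaw": -1, "tx": -285, "ty": 37, "tz": -70, "spin": 0},
  {"jaw": -1, "tx": -330, "ty": 43, "tz": -70, "spin": 0},
], force=35)

```text
time: 10.4
tcp_pos: [0.5581, -0.3062, 0.1382]
eef_rot: [-180.0, 0.0, 89.8]
ft_force: [0.7, 0.1, -2.7]
finger_gap: 0.0556
grip_force: 38.0
```

```bash
python3 go.py 565 -350 54.5 90
```

```text
tcp [ 558.1 -306.2  138.2] rpy [-1.800e+02  2.000e-02  8.984e+01] t 10.4 F [ 0.7  0.1 -2.7] q [ 15.  41.  19.  94. -16.  49.  40.]
tx -43.8 ty 7.0 tz 83.7 spin -0.2
```

Emit:
carry_out([
  {"jaw": -1, "tx": -28, "ty": 4, "tz": 5, "spin": 0},
  {"jaw": -1, "tx": -42, "ty": 7, "tz": 22, "spin": 0},
  {"jaw": -1, "tx": -44, "ty": 7, "tz": 44, "spin": 0},
  {"jaw": -1, "tx": -44, "ty": 7, "tz": 63, "spin": 0},
  {"jaw": -1, "tx": -44, "ty": 7, "tz": 74, "spin": 0},
  {"jaw": -1, "tx": -44, "ty": 7, "tz": 79, "spin": 0},
  {"jaw": -1, "tx": -44, "ty": 7, "tz": 81, "spin": 0},
  {"jaw": -1, "tx": -44, "ty": 7, "tz": 82, "spin": 0},
  {"jaw": -1, "tx": -44, "ty": 7, "tz": 83, "spin": 0},
  {"jaw": -1, "tx": -44, "ty": 7, "tz": 83, "spin": 0},
], force=35)

```text
time: 11.65
tcp_pos: [0.5655, -0.3485, 0.0552]
eef_rot: [180.0, 0.0, 89.9]
ft_force: [-0.4, 0.7, -1.7]
finger_gap: 0.0555
grip_force: 38.0
```

Emit:
carry_out([
  {"jaw": -1, "tx": 0, "ty": 0, "tz": 1, "spin": 0},
  {"jaw": -1, "tx": 0, "ty": 0, "tz": 1.5, "spin": 0},
  {"jaw": 0, "tx": 0, "ty": 0, "tz": 1.5, "spin": 0},
  {"jaw": 1, "tx": 0, "ty": 0, "tz": 1.5, "spin": 0},
  {"jaw": 1, "tx": 0, "ty": 0, "tz": 0, "spin": 0},
  {"jaw": 1, "tx": 0, "ty": 0, "tz": 0, "spin": 0},
  {"jaw": 1, "tx": 0, "ty": 0, "tz": -35, "spin": 0},
  {"jaw": 1, "tx": 0, "ty": 0, "tz": -80, "spin": 0},
  {"jaw": 1, "tx": 30, "ty": 5, "tz": -115, "spin": 0},
  {"jaw": 1, "tx": 75, "ty": 14, "tz": -120, "spin": 0},
], force=30)

```text
time: 12.9
tcp_pos: [0.5805, -0.2757, 0.178]
eef_rot: [179.7, 0.2, 89.7]
ft_force: [1.3, 0.1, 0.5]
finger_gap: 0.0852
grip_force: 0.0
```

```bash
python3 go.py 627 -32 50 90;python3 -c "
from h import *
cv2.imwrite('pics/a2.png',robot.snapshot('side')[:,:,::-1])"
```

```text
tcp [ 580.5 -275.7  178. ] rpy [179.7    0.22  89.67] t 12.9 F [1.3 0.1 0.5] q [ 11.  38.  20.  91. -15.  53.  36.]
tx 244.0 ty 45.0 tz 128.0 spin -0.3
```

View pics/a2.png

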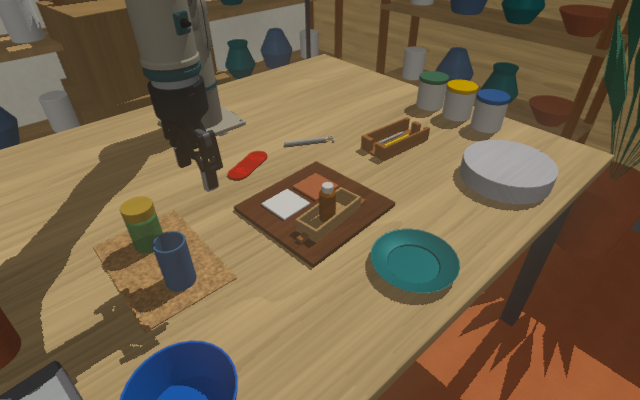

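The jar (142,225) and beaker (177,262) stand upright on the mat, and both tiles are bare.

Emit:
carry_out([
  {"jaw": 1, "tx": 45, "ty": 8, "tz": 0, "spin": 0},
  {"jaw": 1, "tx": 95, "ty": 17, "tz": 0, "spin": 0},
  {"jaw": 1, "tx": 145, "ty": 27, "tz": 0, "spin": 0},
  {"jaw": 1, "tx": 195, "ty": 36, "tz": 0, "spin": 0},
  {"jaw": 1, "tx": 230, "ty": 43, "tz": 0, "spin": 0},
  {"jaw": 1, "tx": 244, "ty": 45, "tz": 20, "spin": 0},
  {"jaw": 1, "tx": 244, "ty": 46, "tz": 55, "spin": 0},
  {"jaw": 1, "tx": 244, "ty": 46, "tz": 95, "spin": 0},
  {"jaw": 1, "tx": 244, "ty": 46, "tz": 120, "spin": 0},
  {"jaw": 1, "tx": 244, "ty": 46, "tz": 128, "spin": 0},
], force=25)

```text
time: 14.2
tcp_pos: [0.6245, -0.0293, 0.0449]
eef_rot: [-179.8, -0.0, 89.9]
ft_force: [-0.0, -0.2, 0.1]
finger_gap: 0.0856
grip_force: 0.0
```

```bash
python3 go.py 627 -32 50 90;python3 -c "
from h import *
t=robot.snapshot('top')[:,:,::-1];cv2.imwrite('pics/t2.png',t)
cv2.imwrite('pics/a3.png',cv2.resize(robot.snapshot('side')[:,:,::-1][110:260,230:400],None,fx=4,fy=4,interpolation=2))"
```

```text
tcp [624.5 -29.3  44.9] rpy [-1.798e+02 -1.000e-02  8.989e+01] t 14.2 F [-0.  -0.2  0.1] q [-10.  47.  17.  98. -20.  38.  18.]
tx -2.7 ty 2.5 tz -5.1 spin -0.1
```

View pics/a3.png

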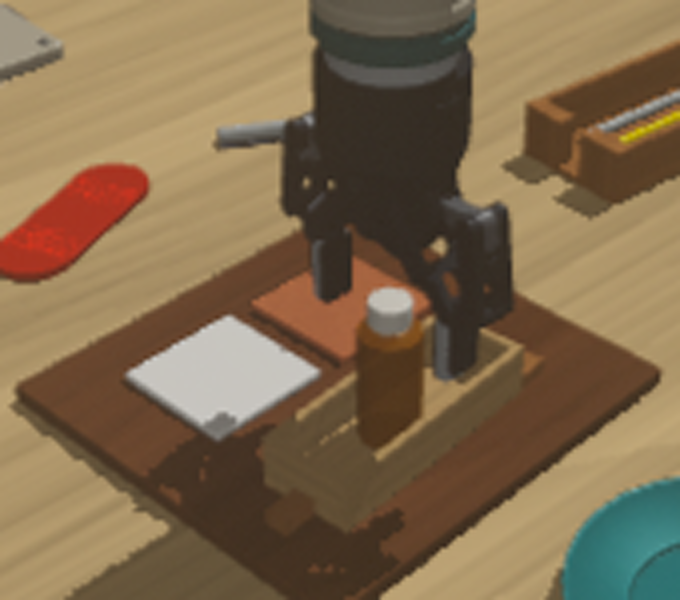

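The fingers straddle the bottle above the tray walls, with the tip about 5 mm lower than planned. I'll correct that and close.

Emit:
carry_out([
  {"jaw": 1, "tx": -2.5, "ty": 2, "tz": -5, "spin": 0},
  {"jaw": 0, "tx": -2.5, "ty": 2, "tz": -5, "spin": 0},
  {"jaw": -1, "tx": -2.5, "ty": 2, "tz": -5, "spin": 0},
  {"jaw": -1, "tx": -2.5, "ty": 2, "tz": -5, "spin": 0},
  {"jaw": -1, "tx": -2.5, "ty": 2, "tz": -5, "spin": 0},
  {"jaw": -1, "tx": -2.5, "ty": 2, "tz": -5, "spin": 0},
  {"jaw": -1, "tx": -2.5, "ty": 2, "tz": -5, "spin": 0},
  {"jaw": -1, "tx": -2.5, "ty": 2, "tz": -5, "spin": 0},
], force=25)

```text
time: 15.3
tcp_pos: [0.628, -0.032, 0.0524]
eef_rot: [180.0, -0.0, 89.9]
ft_force: [-1.5, 0.3, 6.2]
finger_gap: 0.0341
grip_force: 24.7
```

```bash
python3 go.py 497 -410 37 90
```

```text
tcp [628.  -32.   52.4] rpy [ 1.7998e+02 -1.0000e-02  8.9880e+01] t 15.3 F [-1.5  0.3  6.2] q [-10.  47.  17.  98. -20.  39.  18.]
tx -378.3 ty -130.2 tz 15.4 spin -0.1
```

Emit:
carry_out([
  {"jaw": -1, "tx": 0, "ty": 0, "tz": -8, "spin": 0},
  {"jaw": -1, "tx": 0, "ty": 0, "tz": -30, "spin": 0},
  {"jaw": -1, "tx": 0, "ty": 0, "tz": -60, "spin": 0},
  {"jaw": -1, "tx": -20, "ty": -7, "tz": -90, "spin": 0},
  {"jaw": -1, "tx": -60, "ty": -21, "tz": -110, "spin": 0},
  {"jaw": -1, "tx": -105, "ty": -36, "tz": -110, "spin": 0},
  {"jaw": -1, "tx": -150, "ty": -52, "tz": -110, "spin": 0},
  {"jaw": -1, "tx": -195, "ty": -67, "tz": -110, "spin": 0},
  {"jaw": -1, "tx": -240, "ty": -83, "tz": -110, "spin": 0},
  {"jaw": -1, "tx": -285, "ty": -98, "tz": -110, "spin": 0},
], force=25)

```text
time: 16.55
tcp_pos: [0.5286, -0.318, 0.1618]
eef_rot: [-180.0, -0.0, 89.9]
ft_force: [-0.1, -0.4, -1.4]
finger_gap: 0.0344
grip_force: 25.1
```

Emit:
carry_out([
  {"jaw": -1, "tx": -40, "ty": -14, "tz": 0, "spin": 0},
  {"jaw": -1, "tx": -75, "ty": -26, "tz": 0, "spin": 0},
  {"jaw": -1, "tx": -93, "ty": -32, "tz": 5, "spin": 0},
  {"jaw": -1, "tx": -93, "ty": -32, "tz": 30, "spin": 0},
  {"jaw": -1, "tx": -93, "ty": -32, "tz": 60, "spin": 0},
  {"jaw": -1, "tx": -93, "ty": -32, "tz": 90, "spin": 0},
  {"jaw": -1, "tx": -93, "ty": -32, "tz": 108, "spin": 0},
  {"jaw": -1, "tx": -93, "ty": -32, "tz": 115, "spin": 0},
  {"jaw": -1, "tx": -93, "ty": -32, "tz": 118, "spin": 0},
  {"jaw": -1, "tx": -93, "ty": -32, "tz": 119, "spin": 0},
], force=25)

```text
time: 17.8
tcp_pos: [0.4976, -0.4101, 0.0435]
eef_rot: [179.9, 0.1, 89.9]
ft_force: [0.5, 0.2, -0.7]
finger_gap: 0.0345
grip_force: 25.1
```

```bash
python3 go.py 497 -410 39.5 90
```

```text
tcp [ 497.6 -410.1   43.5] rpy [1.7993e+02 5.0000e-02 8.9880e+01] t 17.8 F [ 0.5  0.2 -0.7] q [ 28.  48.  15.  95. -18.  39.  53.]
tx 0.1 ty -0.6 tz 4.0 spin -0.1
```

Emit:
carry_out([
  {"jaw": -1, "tx": 0, "ty": 0, "tz": 2, "spin": 0},
  {"jaw": -1, "tx": 0, "ty": 0, "tz": 3, "spin": 0},
  {"jaw": -1, "tx": 0, "ty": 0, "tz": 4, "spin": 0},
  {"jaw": -1, "tx": 0, "ty": 0, "tz": 4, "spin": 0},
], force=25)

```text
time: 18.3
tcp_pos: [0.4972, -0.4101, 0.0394]
eef_rot: [180.0, 0.0, 89.9]
ft_force: [-0.7, 0.2, 3.2]
finger_gap: 0.0343
grip_force: 25.5
```

```bash
python3 -c "
from h import *
s=[robot.snapshot('side') for _ in range(2)];print(robot.observe()['ft_force'],robot.observe()['tcp_pos'])"
```

```text
[-1.53422654  0.7621034   5.90523534] [ 0.49719605 -0.41007903  0.03935677]
```

Emit:
carry_out([
  {"jaw": 0, "tx": 0, "ty": 0, "tz": 0, "spin": 0},
  {"jaw": 1, "tx": 0, "ty": 0, "tz": 0, "spin": 0},
  {"jaw": 1, "tx": 0, "ty": 0, "tz": 0, "spin": 0},
  {"jaw": 1, "tx": 0, "ty": 0, "tz": 0, "spin": 0},
  {"jaw": 1, "tx": 0, "ty": 0, "tz": -25, "spin": 0},
  {"jaw": 1, "tx": 0, "ty": 0, "tz": -65, "spin": 0},
  {"jaw": 1, "tx": 0, "ty": 0, "tz": -110, "spin": 0},
  {"jaw": 1, "tx": 0, "ty": 0, "tz": -140, "spin": 0},
  {"jaw": 1, "tx": 40, "ty": 14, "tz": -140, "spin": -2},
  {"jaw": 1, "tx": 90, "ty": 31, "tz": -140, "spin": -4},
], force=25)

```text
time: 19.65
tcp_pos: [0.5282, -0.3203, 0.1795]
eef_rot: [179.9, 0.1, 93.8]
ft_force: [0.2, -0.6, 0.9]
finger_gap: 0.0856
grip_force: 0.0
```

```bash
python3 go.py 628 -28.5 150 97.9;python3 -c "
from h import *
t=robot.snapshot('top')[:,:,::-1];cv2.imwrite('pics/t3.png',t)
c=t[150:235,270:390]
cv2.imwrite('pics/a4.png',cv2.convertScaleAbs(cv2.resize(c,None,fx=6.6,fy=6.6,interpolation=2),alpha=1.6))"
```

```text
tcp [ 528.2 -320.3  179.5] rpy [1.7994e+02 8.0000e-02 9.3770e+01] t 19.65 F [ 0.2 -0.6  0.9] q [ 17.  36.  19.  95. -14.  51.  45.]
tx 284.6 ty 118.7 tz 29.5 spin -4.1
```

View pics/a4.png

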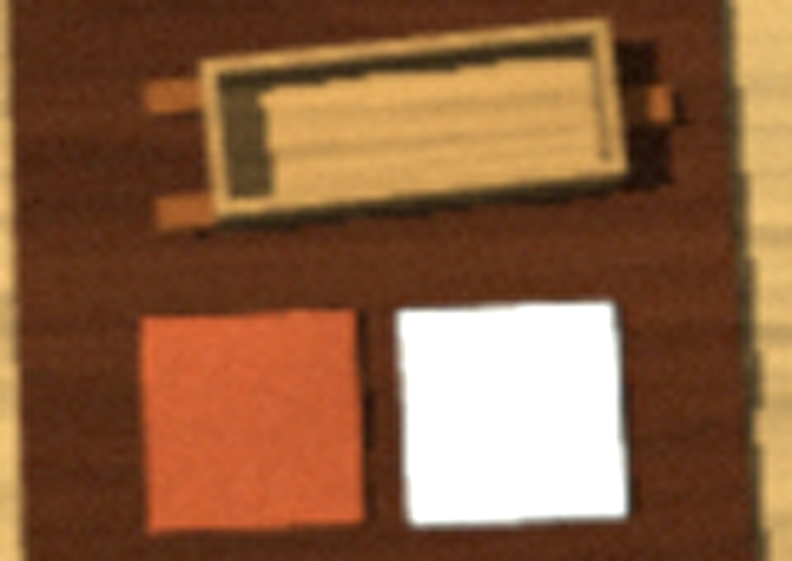

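The board is clear: terracotta tile centre at about (251,420) in the crop, white tile at about (512,413), tray rim corners (199,62), (608,18), (627,172), (217,217).

```bash
python3 - <<'E'
from h import *
np.set_printoptions(precision=1,suppress=True)
P=fr("top",[(199,62),(608,18),(628,172),(219,217)],.044,(6.6,6.6),(270,150))
l=(P[0]-P[1])+(P[3]-P[2]);print("tray",P.mean(0),"yaw",np.degrees(np.arctan2(l[1],l[0]))-90,np.linalg.norm(np.roll(P,-1,0)-P,axis=1))
t=cv2.imread("pics/t3.png").astype(int);b,g,r=t[...,0],t[...,1],t[...,2]
for n,m,x in(("jt",(b>90),(328,368)),("bt",(r>100)&(b<80),(289,328))):
    k=np.zeros(m.shape,np.uint8);k[193:235,x[0]:x[1]]=m[193:235,x[0]:x[1]]
    c=max(cv2.findContours(k,0,2)[0],key=cv2.contourArea);M=cv2.moments(c);u=(M["m10"]/M["m00"],M["m01"]/M["m00"]);print(n,M["m00"],u,ray("top",u,.018)*1e3)
E
```

```text
tray [628.3 -28.4] yaw 7.776995220356412 [150.8  58.  149.6  58.2]
jt 1022.0 (347.10371819960864, 212.22439660795823) [523.5 -67.3]
bt 959.5 (307.5429911412194, 213.13739795032131) [518.9  28.7]
```

Emit:
carry_out([
  {"jaw": 1, "tx": 45, "ty": 19, "tz": 10, "spin": -1},
  {"jaw": 1, "tx": 95, "ty": 40, "tz": 20, "spin": -2},
  {"jaw": 1, "tx": 145, "ty": 60, "tz": 30, "spin": -3},
  {"jaw": 1, "tx": 195, "ty": 81, "tz": 40, "spin": -4},
  {"jaw": 1, "tx": 240, "ty": 100, "tz": 50, "spin": -4},
  {"jaw": 1, "tx": 275, "ty": 115, "tz": 60, "spin": -4},
  {"jaw": 1, "tx": 285, "ty": 119, "tz": 80, "spin": -4},
  {"jaw": 1, "tx": 285, "ty": 119, "tz": 100, "spin": -4},
  {"jaw": 1, "tx": 285, "ty": 119, "tz": 110, "spin": -4},
  {"jaw": 1, "tx": 285, "ty": 119, "tz": 110, "spin": -4},
], force=30)

```text
time: 20.95
tcp_pos: [0.6268, -0.0288, 0.068]
eef_rot: [-179.9, 0.0, 97.8]
ft_force: [-0.0, 0.0, -0.4]
finger_gap: 0.0854
grip_force: 0.0
```

```bash
python3 go.py 628 -28.5 20 97.8;
```

```text
tcp [626.8 -28.8  68. ] rpy [-1.7989e+02  2.0000e-02  9.7770e+01] t 20.95 F [-0.   0.  -0.4] q [ -9.  45.  16.  98. -18.  40.  23.]
tx 0.1 ty 1.2 tz 48.0 spin -0.0
```

Emit:
carry_out([
  {"jaw": 1, "tx": 0, "ty": 1, "tz": 20, "spin": 0},
  {"jaw": 1, "tx": 0, "ty": 1, "tz": 40, "spin": 0},
  {"jaw": 1, "tx": 0, "ty": 1, "tz": 50, "spin": 0},
  {"jaw": 1, "tx": 0, "ty": 1, "tz": 53, "spin": 0},
  {"jaw": 1, "tx": 0, "ty": 1, "tz": 53, "spin": 0},
  {"jaw": 0, "tx": 0, "ty": 1, "tz": 53, "spin": 0},
  {"jaw": -1, "tx": 0, "ty": 1, "tz": 53, "spin": 0},
  {"jaw": -1, "tx": 0, "ty": 1, "tz": 53, "spin": 0},
  {"jaw": -1, "tx": 0, "ty": 1, "tz": 53, "spin": 0},
  {"jaw": -1, "tx": 0, "ty": 1, "tz": 53, "spin": 0},
], force=30)

```text
time: 22.2
tcp_pos: [0.6388, -0.027, 0.021]
eef_rot: [178.9, 0.2, 97.9]
ft_force: [7.9, 1.9, 12.9]
finger_gap: 0.0002
grip_force: 6.6
```

Emit:
carry_out([
  {"jaw": -1, "tx": 0, "ty": 0, "tz": 0, "spin": 0},
  {"jaw": -1, "tx": 0, "ty": 0, "tz": -3, "spin": 0},
  {"jaw": -1, "tx": 0, "ty": 0, "tz": -10, "spin": 0},
  {"jaw": -1, "tx": 0, "ty": 0, "tz": -20, "spin": 0},
  {"jaw": -1, "tx": 0, "ty": 0, "tz": -30, "spin": 0},
  {"jaw": -1, "tx": 0, "ty": 0, "tz": -30, "spin": 0},
], force=50)

```text
time: 22.95
tcp_pos: [0.6293, -0.0274, 0.0468]
eef_rot: [179.9, 0.0, 97.9]
ft_force: [-0.2, 0.7, -0.5]
finger_gap: -0.0
grip_force: 0.0
```

```bash
python3 go.py 628 -28.5 20 97.8;python3 -c "
from h import *
cv2.imwrite('pics/a5.png',cv2.resize(robot.snapshot('side')[:,:,::-1][110:260,230:400],None,fx=4,fy=4,interpolation=2))"
```

```text
tcp [629.3 -27.4  46.8] rpy [1.7991e+02 2.0000e-02 9.7870e+01] t 22.95 F [-0.2  0.7 -0.5] q [ -9.  47.  15.  98. -18.  38.  24.]
tx -0.9 ty -1.5 tz 26.8 spin 0.1
```

View pics/a5.png

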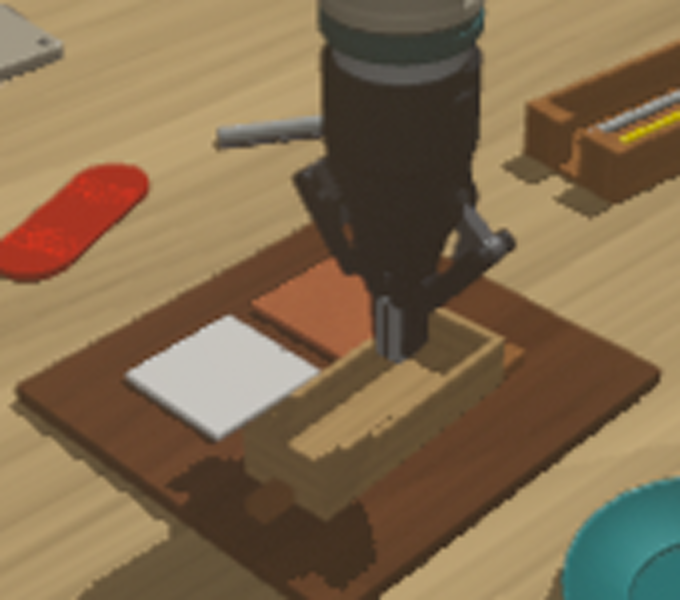

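The fingers shut with nothing between them. I'll check where the fingertip really is, back off, and look at the tray again.

Emit:
carry_out([
  {"jaw": -1, "tx": 0, "ty": 0, "tz": -30, "spin": 0},
  {"jaw": -1, "tx": 0, "ty": 0, "tz": -80, "spin": 0},
  {"jaw": 1, "tx": -40, "ty": 0, "tz": -110, "spin": 0},
  {"jaw": 1, "tx": -90, "ty": 0, "tz": -110, "spin": 0},
  {"jaw": 1, "tx": -140, "ty": 0, "tz": -110, "spin": 0},
  {"jaw": 1, "tx": -180, "ty": 0, "tz": -110, "spin": 0},
  {"jaw": 1, "tx": -180, "ty": 0, "tz": -110, "spin": 0},
], force=30)

```text
time: 23.88
tcp_pos: [0.6521, -0.2113, 0.1553]
eef_rot: [-179.9, 0.2, 97.5]
ft_force: [0.2, -0.3, -0.2]
finger_gap: 0.0852
grip_force: 0.0
```

```bash
python3 -c "
from h import *
print(proj('side',[.6293,-.0274,.0468]))
t=robot.snapshot('top')[:,:,::-1];cv2.imwrite('pics/t4.png',t)
s=robot.snapshot('side')[:,:,::-1]
a=cv2.convertScaleAbs(cv2.resize(t[145:205,280:380],None,fx=8,fy=8,interpolation=2)[:,:],alpha=1.6)
cv2.imwrite('pics/a6.png',a)"; python3 go.py 628 -28 50 97.8
```

```text
[329.56200821 206.41374293]
tcp [ 652.9 -205.3  155.1] rpy [-1.7994e+02 -8.0000e-02  9.7830e+01] t 23.98 F [-0.4  0.8  0. ] q [  5.  43.  18.  84. -15.  55.  35.]
tx 179.0 ty -0.5 tz 105.1 spin 0.0
```

View pics/a6.png

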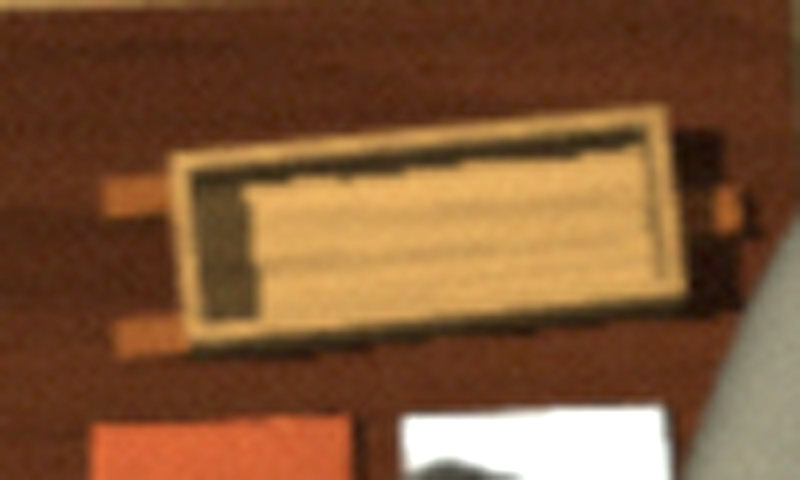

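```bash
python3 - <<'E'
from h import *
np.set_printoptions(precision=1,suppress=True)
print("hold",robot.hold_point_z)
P=fr("top",[(170,155),(665,105),(687,298),(192,343)],.044,(8,8),(280,145))
l=(P[0]-P[1])+(P[3]-P[2]);print("tray",P.mean(0),"yaw",np.degrees(np.arctan2(l[1],l[0]))-90,np.linalg.norm(np.roll(P,-1,0)-P,axis=1))
for z in (.045,.055,.065,.075,.085): print(z,"shut tip want 199.3 (col 329)",proj("side",[.629,-.027,z]),"open tip +x want (344,203.8)",proj("side",[.6245+.045,-.0293,z]))
E
```

```text
hold -0.0187
tray [615.2 -30.8] yaw 7.026054494917332 [150.2  59.6 148.8  58. ]
0.045 shut tip want 199.3 (col 329) [329.6 206.9] open tip +x want (344,203.8) [342.  216.4]
0.055 shut tip want 199.3 (col 329) [329.6 203.3] open tip +x want (344,203.8) [342.1 212.7]
0.065 shut tip want 199.3 (col 329) [329.6 199.6] open tip +x want (344,203.8) [342.2 208.9]
0.075 shut tip want 199.3 (col 329) [329.7 195.8] open tip +x want (344,203.8) [342.3 205.1]
0.085 shut tip want 199.3 (col 329) [329.7 192. ] open tip +x want (344,203.8) [342.4 201.3]
```

The tray slid about 13 mm to (615,-31). The pictures show the real fingertips about 19 mm above the reported TCP when shut and about 32 mm above when open, so the fingers closed over the rim. I'll go deeper this time.

```bash
python3 go.py 615.2 -30.8 -3 97.0
```

```text
tcp [ 652.9 -205.3  155.1] rpy [-1.7994e+02 -8.0000e-02  9.7830e+01] t 23.98 F [-0.4  0.8  0. ] q [  5.  43.  18.  84. -15.  55.  35.]
tx 178.0 ty -13.6 tz 158.1 spin 0.8
```

Emit:
carry_out([
  {"jaw": 1, "tx": 40, "ty": -3, "tz": 20, "spin": 0},
  {"jaw": 1, "tx": 85, "ty": -6, "tz": 40, "spin": 1},
  {"jaw": 1, "tx": 130, "ty": -10, "tz": 60, "spin": 1},
  {"jaw": 1, "tx": 165, "ty": -13, "tz": 75, "spin": 1},
  {"jaw": 1, "tx": 178, "ty": -14, "tz": 90, "spin": 1},
  {"jaw": 1, "tx": 178, "ty": -14, "tz": 105, "spin": 1},
  {"jaw": 1, "tx": 178, "ty": -14, "tz": 120, "spin": 1},
  {"jaw": 1, "tx": 178, "ty": -14, "tz": 120, "spin": 1},
], force=30)

```text
time: 24.98
tcp_pos: [0.6143, -0.0331, 0.0344]
eef_rot: [-179.9, 0.0, 96.7]
ft_force: [-0.2, -0.3, 0.3]
finger_gap: 0.0852
grip_force: 0.0
```

```bash
python3 go.py 615.2 -30.8 -3 97.0
```

```text
tcp [614.3 -33.1  34.4] rpy [-1.7986e+02  4.0000e-02  9.6740e+01] t 24.98 F [-0.2 -0.3  0.3] q [ -9.  47.  15. 100. -19.  35.  24.]
tx 2.2 ty 1.2 tz 37.4 spin -0.3
```

Emit:
carry_out([
  {"jaw": 1, "tx": 2, "ty": 1, "tz": 15, "spin": 0},
  {"jaw": 1, "tx": 2, "ty": 1, "tz": 28, "spin": 0},
  {"jaw": 1, "tx": 2, "ty": 1, "tz": 35, "spin": 0},
  {"jaw": 1, "tx": 2, "ty": 1, "tz": 38, "spin": 0},
  {"jaw": 1, "tx": 2, "ty": 1, "tz": 38, "spin": 0},
  {"jaw": 1, "tx": 2, "ty": 1, "tz": 38, "spin": 0},
], force=30)

```text
time: 25.72
tcp_pos: [0.6163, -0.029, -0.0018]
eef_rot: [180.0, 0.0, 96.9]
ft_force: [-0.3, 0.4, 0.3]
finger_gap: 0.0854
grip_force: 0.0
```

Emit:
carry_out([
  {"jaw": 0.5, "tx": 0, "ty": 0, "tz": 0, "spin": 0},
  {"jaw": 0.3, "tx": 0, "ty": 0, "tz": 0, "spin": 0},
  {"jaw": 0, "tx": 0, "ty": 0, "tz": 0, "spin": 0},
  {"jaw": 0, "tx": 0, "ty": 0, "tz": 0, "spin": 0},
  {"jaw": 0, "tx": 0, "ty": 0, "tz": 0, "spin": 0},
  {"jaw": 0, "tx": 0, "ty": 0, "tz": 0, "spin": 0},
], force=40)

```text
time: 26.48
tcp_pos: [0.6162, -0.029, -0.0017]
eef_rot: [180.0, 0.0, 96.9]
ft_force: [0.5, 0.3, 5.7]
finger_gap: 0.0571
grip_force: 44.8
```

Emit:
carry_out([
  {"jaw": 0, "tx": 0, "ty": 0, "tz": -6, "spin": 0},
  {"jaw": 0, "tx": 0, "ty": 0, "tz": -25, "spin": 0},
  {"jaw": 0, "tx": 0, "ty": 0, "tz": -55, "spin": 0},
  {"jaw": 0, "tx": 10, "ty": -2, "tz": -80, "spin": -3},
  {"jaw": 0, "tx": 35, "ty": -6, "tz": -90, "spin": -10},
  {"jaw": 0, "tx": 65, "ty": -12, "tz": -90, "spin": -19},
  {"jaw": 0, "tx": 95, "ty": -17, "tz": -90, "spin": -28},
  {"jaw": 0, "tx": 125, "ty": -23, "tz": -90, "spin": -37},
  {"jaw": 0, "tx": 155, "ty": -28, "tz": -90, "spin": -46},
  {"jaw": 0, "tx": 185, "ty": -33, "tz": -90, "spin": -55},
], force=45)

```text
time: 27.72
tcp_pos: [0.5608, 0.1513, 0.0888]
eef_rot: [180.0, 0.1, 152.2]
ft_force: [0.5, 0.0, -1.1]
finger_gap: 0.0567
grip_force: 49.0
```

```bash
python3 go.py 500 347.4 88 266.5
```

```text
tcp [560.8 151.3  88.8] rpy [1.8000e+02 5.0000e-02 1.5215e+02] t 27.73 F [ 0.5  0.  -1.1] q [-20.  39.   3. 105.  -3.  36.  48.]
tx 145.4 ty 145.0 tz 0.8 spin -114.3
```

Emit:
carry_out([
  {"jaw": 0, "tx": 18, "ty": 18, "tz": 0, "spin": -9},
  {"jaw": 0, "tx": 36, "ty": 36, "tz": 0, "spin": -18},
  {"jaw": 0, "tx": 54, "ty": 54, "tz": 0, "spin": -28},
  {"jaw": 0, "tx": 72, "ty": 72, "tz": 0, "spin": -38},
  {"jaw": 0, "tx": 90, "ty": 90, "tz": 0, "spin": -48},
  {"jaw": 0, "tx": 106, "ty": 106, "tz": 0, "spin": -58},
  {"jaw": 0, "tx": 120, "ty": 120, "tz": 0, "spin": -68},
  {"jaw": 0, "tx": 132, "ty": 132, "tz": 0, "spin": -78},
  {"jaw": 0, "tx": 140, "ty": 140, "tz": 0, "spin": -88},
  {"jaw": 0, "tx": 145, "ty": 145, "tz": 0, "spin": -97},
], force=45)

```text
time: 28.98
tcp_pos: [0.5016, 0.347, 0.0886]
eef_rot: [-179.9, -0.0, -110.8]
ft_force: [-0.6, -1.2, -2.1]
finger_gap: 0.0571
grip_force: 49.0
```

```bash
python3 go.py 500 347.4 88 266.5
```

```text
tcp [501.6 347.   88.6] rpy [-1.7991e+02 -2.0000e-02 -1.1081e+02] t 28.98 F [-0.6 -1.2 -2.1] q [-24.  43. -22.  99.  22.  42. 102.]
tx 0.2 ty 1.6 tz 0.6 spin -17.3
```

Emit:
carry_out([
  {"jaw": 0, "tx": 0, "ty": 0, "tz": 0, "spin": -9},
  {"jaw": 0, "tx": 0, "ty": 0, "tz": 0, "spin": -16},
  {"jaw": 0, "tx": 0, "ty": 1, "tz": 10, "spin": -17.3},
  {"jaw": 0, "tx": 0, "ty": 1, "tz": 25, "spin": -17.3},
  {"jaw": 0, "tx": 0, "ty": 1, "tz": 40, "spin": -17.3},
  {"jaw": 0, "tx": 0, "ty": 1, "tz": 45, "spin": -17.3},
  {"jaw": 0, "tx": 0, "ty": 1, "tz": 45, "spin": -17.3},
], force=45)

```text
time: 29.85
tcp_pos: [0.5001, 0.3472, 0.0421]
eef_rot: [179.9, -0.0, -93.8]
ft_force: [1.2, 0.4, -1.9]
finger_gap: 0.057
grip_force: 49.1
```

```bash
python3 go.py 500 345.7 27 266.5; python3 -c "
from h import *
t=robot.snapshot('top')[:,:,::-1];cv2.imwrite('pics/t5.png',t)
s=robot.snapshot('side')[:,:,::-1]
a=cv2.convertScaleAbs(cv2.resize(t[180:260,115:235],None,fx=5,fy=5,interpolation=2),alpha=1.6)
b=cv2.convertScaleAbs(cv2.resize(s[80:180,340:460],None,fx=5,fy=5,interpolation=2)[:,:],alpha=1.2)
cv2.imwrite('pics/a7.png',cv2.resize(a,(800,533)));cv2.imwrite('pics/a8.png',b)"
```

```text
tcp [500.1 347.2  42.1] rpy [ 1.7995e+02 -4.0000e-02 -9.3820e+01] t 29.85 F [ 1.2  0.4 -1.9] q [-22.  47. -25. 101.  29.  39. 113.]
tx 1.5 ty 0.0 tz 15.1 spin -0.3
```

View pics/a7.png

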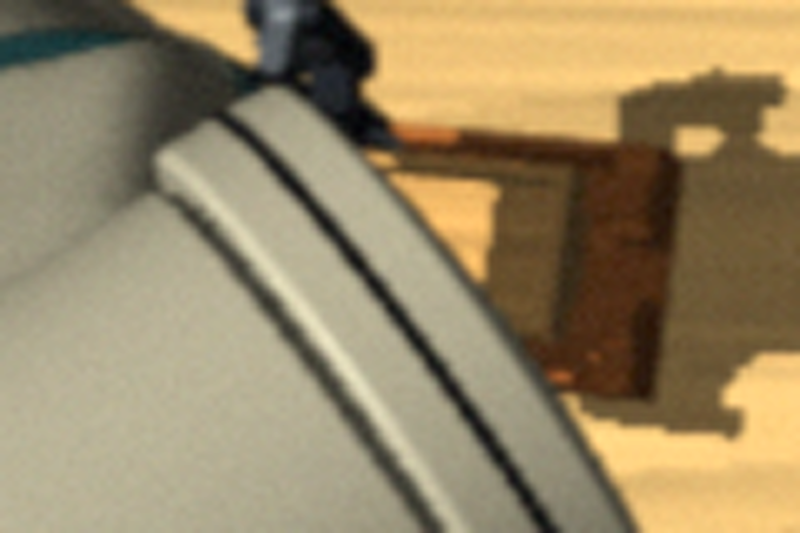

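The forearm hides most of the tray from above here. I'll lower it by dead reckoning and check after release.

Emit:
carry_out([
  {"jaw": 0, "tx": 1.5, "ty": 0, "tz": 4, "spin": -0.3},
  {"jaw": 0, "tx": 1.5, "ty": 0, "tz": 8, "spin": -0.3},
  {"jaw": 0, "tx": 1.5, "ty": 0, "tz": 11, "spin": -0.3},
  {"jaw": 0, "tx": 1.5, "ty": 0, "tz": 13, "spin": -0.3},
  {"jaw": 0, "tx": 1.5, "ty": 0, "tz": 14, "spin": -0.3},
  {"jaw": 0, "tx": 1.5, "ty": 0, "tz": 14.5, "spin": -0.3},
  {"jaw": 0, "tx": 1.5, "ty": 0, "tz": 15, "spin": -0.3},
  {"jaw": 0, "tx": 1.5, "ty": 0, "tz": 15, "spin": -0.3},
], force=45)

```text
time: 30.95
tcp_pos: [0.5004, 0.3458, 0.0278]
eef_rot: [-180.0, 0.0, -93.5]
ft_force: [-0.2, 0.9, -1.7]
finger_gap: 0.0572
grip_force: 49.0
```

Emit:
carry_out([
  {"jaw": 0, "tx": 0, "ty": 0, "tz": 0.5, "spin": 0},
  {"jaw": 0, "tx": 0, "ty": 0, "tz": 1, "spin": 0},
  {"jaw": 0, "tx": 0, "ty": 0, "tz": 1.5, "spin": 0},
  {"jaw": 0, "tx": 0, "ty": 0, "tz": 2, "spin": 0},
  {"jaw": 0, "tx": 0, "ty": 0, "tz": 2, "spin": 0},
], force=45)

```text
time: 31.58
tcp_pos: [0.5004, 0.3458, 0.0263]
eef_rot: [-180.0, -0.0, -93.5]
ft_force: [-0.8, -1.6, 4.5]
finger_gap: 0.0566
grip_force: 49.7
```

Emit:
carry_out([
  {"jaw": 0.3, "tx": 0, "ty": 0, "tz": 1, "spin": 0},
  {"jaw": 0.5, "tx": 0, "ty": 0, "tz": 1, "spin": 0},
  {"jaw": 0.7, "tx": 0, "ty": 0, "tz": 0, "spin": 0},
  {"jaw": 1, "tx": 0, "ty": 0, "tz": 0, "spin": 0},
  {"jaw": 1, "tx": 0, "ty": 0, "tz": 0, "spin": 0},
  {"jaw": 1, "tx": 0, "ty": 0, "tz": 0, "spin": 0},
  {"jaw": 1, "tx": 0, "ty": 0, "tz": -20, "spin": 0},
  {"jaw": 1, "tx": 0, "ty": 0, "tz": -60, "spin": 0},
  {"jaw": 1, "tx": 20, "ty": 0, "tz": -110, "spin": 5},
  {"jaw": 1, "tx": 60, "ty": 0, "tz": -150, "spin": 15},
], force=30)

```text
time: 32.83
tcp_pos: [0.4968, 0.2879, 0.1792]
eef_rot: [-179.9, 0.3, -108.6]
ft_force: [1.2, 0.3, 1.0]
finger_gap: 0.0855
grip_force: 0.0
```

```bash
python3 go.py 500 0 175 170
```

```text
tcp [496.8 287.9 179.2] rpy [-179.94    0.26 -108.63] t 32.83 F [1.2 0.3 1. ] q [-15.  34. -27. 101.  19.  50. 110.]
tx 271.8 ty -95.0 tz 4.2 spin 81.4
```

Emit:
carry_out([
  {"jaw": 1, "tx": 27, "ty": -9, "tz": 0, "spin": 9},
  {"jaw": 1, "tx": 54, "ty": -19, "tz": 0, "spin": 18},
  {"jaw": 1, "tx": 82, "ty": -28, "tz": 0, "spin": 27},
  {"jaw": 1, "tx": 109, "ty": -38, "tz": 0, "spin": 36},
  {"jaw": 1, "tx": 136, "ty": -47, "tz": 0, "spin": 45},
  {"jaw": 1, "tx": 163, "ty": -57, "tz": 0, "spin": 54},
  {"jaw": 1, "tx": 190, "ty": -66, "tz": 0, "spin": 63},
  {"jaw": 1, "tx": 218, "ty": -76, "tz": 0, "spin": 72},
  {"jaw": 1, "tx": 245, "ty": -85, "tz": 0, "spin": 81},
  {"jaw": 1, "tx": 272, "ty": -95, "tz": 0, "spin": 90},
], force=30)

```text
time: 34.08
tcp_pos: [0.5006, -0.0025, 0.1772]
eef_rot: [179.9, 0.1, 161.2]
ft_force: [0.7, 0.2, -0.5]
finger_gap: 0.0854
grip_force: 0.0
```

```bash
python3 go.py 429.5 -348 60 90; python3 -c "
from h import *
t=robot.snapshot('top')[:,:,::-1];cv2.imwrite('pics/t6.png',t)
s=robot.snapshot('side')[:,:,::-1];cv2.imwrite('pics/s6.png',s)
a=cv2.convertScaleAbs(cv2.resize(t[185:250,125:225],None,fx=6,fy=6,interpolation=2),alpha=1.6)
b=cv2.resize(s[100:170,350:450],None,fx=4,fy=4,interpolation=2)
c=np.zeros((390+210,800,3),np.uint8);c[:390,:600]=a;c[390:,:400]=b[40:250];cv2.imwrite('pics/a9.png',c)"
```

```text
tcp [500.6  -2.5 177.2] rpy [1.7991e+02 8.0000e-02 1.6123e+02] t 34.08 F [ 0.7  0.2 -0.5] q [ -1.  26.  -2. 112.   1.  41.  67.]
tx -43.8 ty -350.0 tz 117.2 spin 71.2
```

View pics/a9.png

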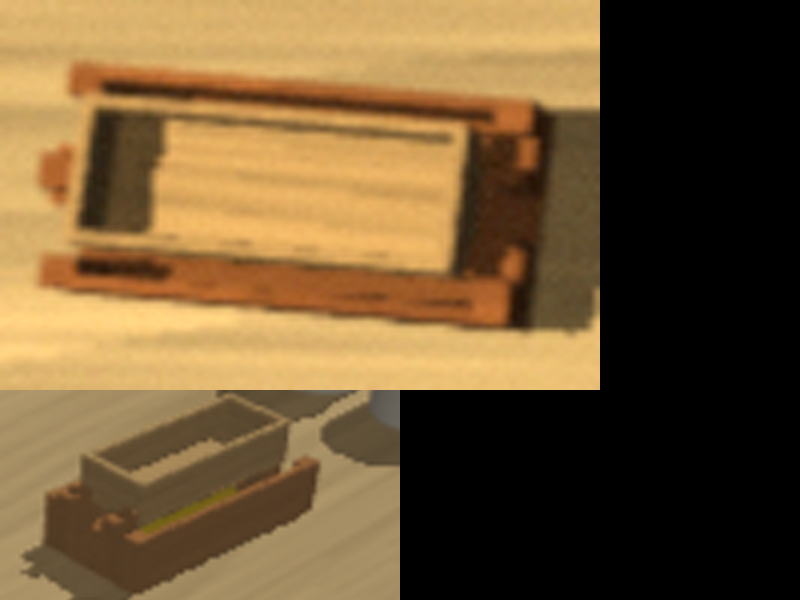

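The tray sits raised on the lower tray's end rims, turned. Rim corners in the crop are (93,98), (472,124), (455,274), (72,243).

```bash
python3 - <<'E'
from h import *
np.set_printoptions(precision=1,suppress=True)
for n,q,z in(("tray",[(93,98),(472,124),(455,274),(72,243)],.072),("lower",[(72,63),(538,103),(512,325),(40,285)],.04)):
    P=fr("top",q,z,(6,6),(125,185))
    l=(P[0]-P[1])+(P[3]-P[2]);print(n,P.mean(0),"yaw",np.degrees(np.arctan2(l[1],l[0]))-90,np.linalg.norm(np.roll(P,-1,0)-P,axis=1))
E
```

```text
tray [499.4 343.6] yaw -2.8464998384950064 [147.3  58.1 147.8  56.4]
lower [499.5 347.4] yaw -3.442883565377471 [187.3  88.5 187.3  88.9]
```

```bash
python3 - <<'E'
from h import *
t=cv2.imread("pics/t6.png").astype(np.float32)
a=np.radians(-3.45);X=np.array([np.cos(a),np.sin(a)]);Y=np.array([-np.sin(a),np.cos(a)])
C=np.array([499.7,347.4])
def val(x,y,z):
    u=proj("top",[*((C+x*X+y*Y)/1e3),z/1e3]);return cv2.getRectSubPix(t,(1,1),(float(u[0]),float(u[1])))[0,0]
for lab,ys in(("+y end",range(66,90,1)),("-y end",range(-66,-90,-1))):
    print(lab)
    for x in(-15,0,15):
        print(x,[int(val(x,y,72)[1]) for y in ys])
print("cross");
for y in(-40,0,40):
    print(y,"+x",[int(val(x,y,72)[1]) for x in range(20,38)],"-x",[int(val(-x,y,72)[1]) for x in range(20,38)])
E
```

```text
+y end
-15 [26, 36, 51, 66, 81, 94, 97, 100, 98, 93, 90, 90, 91, 97, 104, 108, 112, 115, 116, 118, 118, 118, 118, 117]
0 [28, 39, 52, 66, 80, 92, 93, 94, 88, 81, 74, 68, 63, 63, 63, 63, 63, 64, 67, 70, 81, 92, 101, 109]
15 [27, 36, 46, 59, 75, 88, 96, 104, 105, 105, 106, 106, 106, 106, 105, 105, 104, 104, 105, 105, 104, 103, 103, 104]
-y end
-15 [109, 108, 108, 107, 106, 105, 104, 103, 93, 82, 65, 45, 31, 26, 22, 22, 23, 24, 24, 25, 24, 23, 24, 25]
0 [97, 98, 99, 100, 101, 102, 100, 97, 88, 76, 62, 46, 30, 28, 25, 23, 22, 22, 22, 23, 23, 24, 24, 23]
15 [103, 103, 103, 103, 102, 100, 97, 94, 88, 74, 59, 46, 33, 27, 25, 23, 23, 22, 22, 22, 22, 20, 19, 21]
cross
-40 +x [94, 80, 65, 62, 67, 75, 87, 98, 92, 85, 71, 52, 36, 35, 33, 41, 51, 59] -x [115, 114, 112, 109, 106, 104, 102, 93, 79, 67, 61, 55, 55, 56, 56, 56, 55, 55]
0 +x [91, 83, 75, 68, 68, 83, 97, 95, 93, 82, 65, 49, 40, 30, 35, 41, 47, 54] -x [115, 113, 110, 106, 105, 103, 98, 92, 81, 65, 52, 52, 53, 54, 54, 56, 57, 58]
40 +x [82, 75, 66, 64, 74, 84, 87, 89, 80, 66, 53, 40, 27, 31, 35, 44, 55, 65] -x [88, 92, 94, 93, 93, 95, 97, 89, 77, 66, 59, 52, 45, 37, 31, 26, 23, 25]
```

The edge profile puts the tray within about 1 mm of centred on the lower tray. Now the jar goes back.

Emit:
carry_out([
  {"jaw": 1, "tx": -5, "ty": -35, "tz": 0, "spin": 8},
  {"jaw": 1, "tx": -10, "ty": -75, "tz": 0, "spin": 17},
  {"jaw": 1, "tx": -15, "ty": -120, "tz": 0, "spin": 26},
  {"jaw": 1, "tx": -21, "ty": -165, "tz": 0, "spin": 35},
  {"jaw": 1, "tx": -27, "ty": -210, "tz": 0, "spin": 44},
  {"jaw": 1, "tx": -33, "ty": -255, "tz": 0, "spin": 53},
  {"jaw": 1, "tx": -39, "ty": -300, "tz": 0, "spin": 62},
  {"jaw": 1, "tx": -43, "ty": -335, "tz": 0, "spin": 71},
  {"jaw": 1, "tx": -44.5, "ty": -352, "tz": 0, "spin": 71},
  {"jaw": 1, "tx": -44.5, "ty": -352, "tz": 30, "spin": 71},
], force=30)

```text
time: 35.42
tcp_pos: [0.4328, -0.3516, 0.1477]
eef_rot: [179.7, 0.2, 90.7]
ft_force: [0.2, 1.0, 0.3]
finger_gap: 0.0855
grip_force: 0.0
```

```bash
python3 go.py 429.5 -350 55 90
```

```text
tcp [ 432.8 -351.6  147.7] rpy [1.797e+02 1.600e-01 9.070e+01] t 35.42 F [0.2 1.  0.3] q [ 25.  34.  17. 106. -14.  42.  50.]
tx 1.7 ty -3.3 tz 92.7 spin 0.7
```

Emit:
carry_out([
  {"jaw": 1, "tx": 0, "ty": -1, "tz": 20, "spin": 0.7},
  {"jaw": 1, "tx": 0, "ty": -1, "tz": 45, "spin": 0.7},
  {"jaw": 1, "tx": 0, "ty": -1, "tz": 70, "spin": 0.7},
  {"jaw": 1, "tx": 0, "ty": -1, "tz": 85, "spin": 0.7},
  {"jaw": 1, "tx": 0, "ty": -1, "tz": 91, "spin": 0.7},
  {"jaw": 1, "tx": 0, "ty": -1, "tz": 92, "spin": 0.7},
  {"jaw": 1, "tx": 0, "ty": -1, "tz": 92, "spin": 0.7},
], force=30)

```text
time: 36.3
tcp_pos: [0.4302, -0.3504, 0.0545]
eef_rot: [179.9, 0.0, 89.8]
ft_force: [-0.2, 0.0, -0.0]
finger_gap: 0.0851
grip_force: 0.0
```

Emit:
carry_out([
  {"jaw": 0.5, "tx": 0, "ty": -0.5, "tz": 0, "spin": 0},
  {"jaw": 0, "tx": 0, "ty": -0.5, "tz": 0, "spin": 0},
  {"jaw": -1, "tx": 0, "ty": -0.5, "tz": 0, "spin": 0},
  {"jaw": -1, "tx": 0, "ty": -0.5, "tz": 0, "spin": 0},
  {"jaw": -1, "tx": 0, "ty": -0.5, "tz": 0, "spin": 0},
  {"jaw": -1, "tx": 0, "ty": -0.5, "tz": 0, "spin": 0},
], force=40)

```text
time: 37.05
tcp_pos: [0.4293, -0.3504, 0.0545]
eef_rot: [180.0, 0.0, 89.8]
ft_force: [-1.2, 0.6, 5.1]
finger_gap: 0.0588
grip_force: 42.3
```

```bash
python3 go.py 523.5 -67.5 130 90
```

```text
tcp [ 429.3 -350.4   54.5] rpy [1.7997e+02 2.0000e-02 8.9780e+01] t 37.05 F [-1.2  0.6  5.1] q [ 28.  42.  13. 110. -17.  30.  53.]
tx 283.2 ty 93.1 tz -75.5 spin -0.2
```

Emit:
carry_out([
  {"jaw": -1, "tx": 0, "ty": 0, "tz": -8, "spin": 0},
  {"jaw": -1, "tx": 0, "ty": 0, "tz": -30, "spin": 0},
  {"jaw": -1, "tx": 8, "ty": 3, "tz": -55, "spin": 0},
  {"jaw": -1, "tx": 35, "ty": 12, "tz": -70, "spin": 0},
  {"jaw": -1, "tx": 75, "ty": 25, "tz": -70, "spin": 0},
  {"jaw": -1, "tx": 120, "ty": 39, "tz": -70, "spin": 0},
  {"jaw": -1, "tx": 165, "ty": 54, "tz": -70, "spin": 0},
  {"jaw": -1, "tx": 210, "ty": 69, "tz": -70, "spin": 0},
  {"jaw": -1, "tx": 250, "ty": 82, "tz": -70, "spin": 0},
  {"jaw": -1, "tx": 275, "ty": 90, "tz": -65, "spin": 0},
], force=40)

```text
time: 38.3
tcp_pos: [0.5211, -0.0725, 0.119]
eef_rot: [180.0, -0.1, 90.0]
ft_force: [0.2, -0.0, -2.1]
finger_gap: 0.0589
grip_force: 43.8
```

Emit:
carry_out([
  {"jaw": -1, "tx": 7, "ty": 2, "tz": 10, "spin": 0},
  {"jaw": -1, "tx": 8, "ty": 3, "tz": 25, "spin": 0},
  {"jaw": -1, "tx": 8, "ty": 3, "tz": 38, "spin": 0},
  {"jaw": -1, "tx": 8, "ty": 3, "tz": 44, "spin": 0},
  {"jaw": -1, "tx": 8, "ty": 3, "tz": 46, "spin": 0},
  {"jaw": -1, "tx": 8, "ty": 3, "tz": 46, "spin": 0},
], force=40)

```text
time: 39.05
tcp_pos: [0.5234, -0.0679, 0.0728]
eef_rot: [180.0, 0.0, 89.7]
ft_force: [-0.0, -0.1, -2.4]
finger_gap: 0.0589
grip_force: 43.8
```

```bash
python3 go.py 523.5 -67.5 68.5 90
```

```text
tcp [523.4 -67.9  72.8] rpy [179.99   0.    89.74] t 39.05 F [-0.  -0.1 -2.4] q [ -6.  39.  16. 114. -20.  30.  24.]
tx 0.4 ty 0.1 tz 4.3 spin -0.3
```

Emit:
carry_out([
  {"jaw": -1, "tx": 0, "ty": 0, "tz": 2, "spin": 0},
  {"jaw": -1, "tx": 0, "ty": 0, "tz": 3, "spin": 0},
  {"jaw": -1, "tx": 0, "ty": 0, "tz": 4, "spin": 0},
  {"jaw": -1, "tx": 0, "ty": 0, "tz": 4.5, "spin": 0},
  {"jaw": -1, "tx": 0, "ty": 0, "tz": 4.5, "spin": 0},
], force=40)

```text
time: 39.67
tcp_pos: [0.5234, -0.0675, 0.0686]
eef_rot: [180.0, -0.0, 89.8]
ft_force: [-0.8, -0.4, 1.8]
finger_gap: 0.059
grip_force: 44.1
```

Emit:
carry_out([
  {"jaw": -0.2, "tx": 0, "ty": 0, "tz": 0, "spin": 0},
  {"jaw": 0.5, "tx": 0, "ty": 0, "tz": 0, "spin": 0},
  {"jaw": 1, "tx": 0, "ty": 0, "tz": 0, "spin": 0},
  {"jaw": 1, "tx": 0, "ty": 0, "tz": 0, "spin": 0},
  {"jaw": 1, "tx": 0, "ty": 0, "tz": -30, "spin": 0},
  {"jaw": 1, "tx": 0, "ty": 0, "tz": -75, "spin": 0},
  {"jaw": 1, "tx": -30, "ty": 5, "tz": -110, "spin": 0},
  {"jaw": 1, "tx": -75, "ty": 11, "tz": -115, "spin": 0},
  {"jaw": 1, "tx": -125, "ty": 19, "tz": -115, "spin": 0},
  {"jaw": 1, "tx": -175, "ty": 26, "tz": -115, "spin": 0},
], force=30)

```text
time: 40.92
tcp_pos: [0.549, -0.2438, 0.1835]
eef_rot: [180.0, -0.0, 89.8]
ft_force: [1.2, 0.4, 0.4]
finger_gap: 0.0858
grip_force: 0.0
```

```bash
python3 go.py 565.5 -347.3 55 90
```

```text
tcp [ 549.  -243.8  183.5] rpy [ 1.7997e+02 -1.0000e-02  8.9810e+01] t 40.92 F [1.2 0.4 0.4] q [  8.  35.  21.  97. -15.  51.  35.]
tx -103.4 ty 16.8 tz 128.5 spin -0.2
```

Emit:
carry_out([
  {"jaw": 1, "tx": -45, "ty": 8, "tz": 0, "spin": 0},
  {"jaw": 1, "tx": -85, "ty": 14, "tz": 0, "spin": 0},
  {"jaw": 1, "tx": -104, "ty": 16.5, "tz": 15, "spin": 0},
  {"jaw": 1, "tx": -104, "ty": 16.5, "tz": 45, "spin": 0},
  {"jaw": 1, "tx": -104, "ty": 16.5, "tz": 80, "spin": 0},
  {"jaw": 1, "tx": -104, "ty": 16.5, "tz": 110, "spin": 0},
  {"jaw": 1, "tx": -104, "ty": 16.5, "tz": 124, "spin": 0},
  {"jaw": 1, "tx": -104, "ty": 16.5, "tz": 128, "spin": 0},
  {"jaw": 1, "tx": -104, "ty": 16.5, "tz": 128, "spin": 0},
  {"jaw": 1, "tx": -104, "ty": 16.5, "tz": 128, "spin": 0},
], force=30)

```text
time: 42.18
tcp_pos: [0.5655, -0.3471, 0.0565]
eef_rot: [179.9, 0.1, 89.8]
ft_force: [0.0, -0.6, 0.8]
finger_gap: 0.0854
grip_force: 0.0
```

Emit:
carry_out([
  {"jaw": 0.5, "tx": 0, "ty": 0, "tz": 0, "spin": 0},
  {"jaw": 0, "tx": 0, "ty": 0, "tz": 0, "spin": 0},
  {"jaw": -1, "tx": 0, "ty": 0, "tz": 0, "spin": 0},
  {"jaw": -1, "tx": 0, "ty": 0, "tz": 0, "spin": 0},
  {"jaw": -1, "tx": 0, "ty": 0, "tz": 0, "spin": 0},
  {"jaw": -1, "tx": 0, "ty": 0, "tz": 0, "spin": 0},
], force=35)

```text
time: 42.92
tcp_pos: [0.565, -0.347, 0.0563]
eef_rot: [180.0, 0.0, 89.8]
ft_force: [-0.9, 0.9, 5.4]
finger_gap: 0.0554
grip_force: 37.0
```

```bash
python3 go.py 519 28.6 130 90
```

```text
tcp [ 565.  -347.    56.3] rpy [1.7995e+02 3.0000e-02 8.9770e+01] t 42.92 F [-0.9  0.9  5.4] q [ 19.  48.  17.  92. -19.  42.  45.]
tx 375.4 ty -47.5 tz -73.7 spin -0.2
```

Emit:
carry_out([
  {"jaw": -1, "tx": 0, "ty": 0, "tz": -8, "spin": 0},
  {"jaw": -1, "tx": 0, "ty": 0, "tz": -30, "spin": 0},
  {"jaw": -1, "tx": 0, "ty": 0, "tz": -60, "spin": 0},
  {"jaw": -1, "tx": 8, "ty": -1, "tz": -95, "spin": 0},
  {"jaw": -1, "tx": 35, "ty": -5, "tz": -125, "spin": 0},
  {"jaw": -1, "tx": 75, "ty": -10, "tz": -145, "spin": 0},
  {"jaw": -1, "tx": 120, "ty": -15, "tz": -145, "spin": 0},
  {"jaw": -1, "tx": 165, "ty": -21, "tz": -145, "spin": 0},
  {"jaw": -1, "tx": 210, "ty": -27, "tz": -145, "spin": 0},
  {"jaw": -1, "tx": 255, "ty": -32, "tz": -145, "spin": 0},
], force=35)

```text
time: 44.18
tcp_pos: [0.5331, -0.0899, 0.2003]
eef_rot: [-180.0, -0.0, 89.8]
ft_force: [0.5, 0.7, -2.5]
finger_gap: 0.0554
grip_force: 37.9
```

Emit:
carry_out([
  {"jaw": -1, "tx": 45, "ty": -6, "tz": 0, "spin": 0},
  {"jaw": -1, "tx": 85, "ty": -11, "tz": 0, "spin": 0},
  {"jaw": -1, "tx": 110, "ty": -14, "tz": 0, "spin": 0},
  {"jaw": -1, "tx": 120, "ty": -15, "tz": 2, "spin": 0},
  {"jaw": -1, "tx": 120.5, "ty": -15, "tz": 20, "spin": 0},
  {"jaw": -1, "tx": 120.5, "ty": -15, "tz": 50, "spin": 0},
  {"jaw": -1, "tx": 120.5, "ty": -15, "tz": 80, "spin": 0},
  {"jaw": -1, "tx": 120.5, "ty": -15, "tz": 105, "spin": 0},
  {"jaw": -1, "tx": 120.5, "ty": -15, "tz": 118, "spin": 0},
  {"jaw": -1, "tx": 120.5, "ty": -15, "tz": 122, "spin": 0},
], force=35)

```text
time: 45.42
tcp_pos: [0.5191, 0.0283, 0.0778]
eef_rot: [-180.0, 0.0, 89.7]
ft_force: [0.2, -0.3, -2.8]
finger_gap: 0.0554
grip_force: 37.9
```

```bash
python3 go.py 519 28.6 70.3 90
```

```text
tcp [519.1  28.3  77.8] rpy [-1.7996e+02  3.0000e-02  8.9720e+01] t 45.42 F [ 0.2 -0.3 -2.8] q [-17.  38.  17. 115. -20.  30.  13.]
tx 0.3 ty -0.1 tz 7.5 spin -0.3
```

Emit:
carry_out([
  {"jaw": -1, "tx": 0, "ty": 0, "tz": 3, "spin": 0},
  {"jaw": -1, "tx": 0, "ty": 0, "tz": 5, "spin": 0},
  {"jaw": -1, "tx": 0, "ty": 0, "tz": 6, "spin": 0},
  {"jaw": -1, "tx": 0, "ty": 0, "tz": 7, "spin": 0},
  {"jaw": -1, "tx": 0, "ty": 0, "tz": 7.5, "spin": 0},
  {"jaw": -1, "tx": 0, "ty": 0, "tz": 7.5, "spin": 0},
], force=35)

```text
time: 46.18
tcp_pos: [0.5192, 0.0291, 0.0708]
eef_rot: [-180.0, -0.0, 89.8]
ft_force: [0.3, -0.3, -2.3]
finger_gap: 0.0554
grip_force: 37.9
```

Emit:
carry_out([
  {"jaw": -1, "tx": 0, "ty": 0, "tz": 0.5, "spin": 0},
  {"jaw": -1, "tx": 0, "ty": 0, "tz": 1, "spin": 0},
  {"jaw": -1, "tx": 0, "ty": 0, "tz": 1.5, "spin": 0},
  {"jaw": -1, "tx": 0, "ty": 0, "tz": 1.5, "spin": 0},
], force=35)

```text
time: 46.68
tcp_pos: [0.5193, 0.0291, 0.0702]
eef_rot: [180.0, -0.0, 89.8]
ft_force: [-1.6, 0.4, 7.6]
finger_gap: 0.0553
grip_force: 38.8
```

Emit:
carry_out([
  {"jaw": -0.2, "tx": 0, "ty": 0, "tz": 0, "spin": 0},
  {"jaw": 0.5, "tx": 0, "ty": 0, "tz": 0, "spin": 0},
  {"jaw": 1, "tx": 0, "ty": 0, "tz": 0, "spin": 0},
  {"jaw": 1, "tx": 0, "ty": 0, "tz": 0, "spin": 0},
  {"jaw": 1, "tx": 0, "ty": 0, "tz": -30, "spin": 0},
  {"jaw": 1, "tx": 0, "ty": 0, "tz": -75, "spin": 0},
  {"jaw": 1, "tx": -10, "ty": -1, "tz": -115, "spin": 0},
  {"jaw": 1, "tx": -50, "ty": -3, "tz": -120, "spin": 0},
  {"jaw": 1, "tx": -100, "ty": -5, "tz": -120, "spin": 0},
  {"jaw": 1, "tx": -150, "ty": -8, "tz": -120, "spin": 0},
], force=30)

```text
time: 47.92
tcp_pos: [0.5108, -0.1221, 0.1895]
eef_rot: [180.0, -0.0, 89.8]
ft_force: [0.9, -0.5, -0.2]
finger_gap: 0.0856
grip_force: 0.0
```

Emit:
carry_out([
  {"jaw": 1, "tx": -50, "ty": -2, "tz": 0, "spin": 0},
  {"jaw": 1, "tx": -100, "ty": -5, "tz": 0, "spin": 0},
  {"jaw": 1, "tx": -150, "ty": -7, "tz": 0, "spin": 0},
  {"jaw": 1, "tx": -200, "ty": -10, "tz": 0, "spin": 0},
  {"jaw": 1, "tx": -250, "ty": -12, "tz": 0, "spin": 0},
  {"jaw": 1, "tx": -280, "ty": -13, "tz": 0, "spin": 0},
  {"jaw": 1, "tx": -289, "ty": -14, "tz": 30, "spin": 0},
  {"jaw": 1, "tx": -289, "ty": -14, "tz": 70, "spin": 0},
  {"jaw": 1, "tx": -289, "ty": -14, "tz": 80, "spin": 0},
  {"jaw": 1, "tx": -289, "ty": -14, "tz": 80, "spin": 0},
], force=30)

```text
time: 49.18
tcp_pos: [0.4955, -0.4096, 0.1091]
eef_rot: [-180.0, -0.0, 89.8]
ft_force: [0.2, -0.3, 1.1]
finger_gap: 0.0858
grip_force: 0.0
```

```bash
python3 go.py 497.2 -410.1 37 90; python3 - <<'E'
from h import *
t=robot.snapshot('top')[:,:,::-1];cv2.imwrite('pics/t7.png',t);cv2.imwrite('pics/s7.png',robot.snapshot('side')[:,:,::-1])
h=cv2.cvtColor(t,cv2.COLOR_BGR2HSV);b,g,r=[t[...,i].astype(int) for i in range(3)]
def c(n,m,x0,x1,y0,y1,z):
    k=np.zeros(m.shape,np.uint8);k[y0:y1,x0:x1]=m[y0:y1,x0:x1]
    q=max(cv2.findContours(k,0,2)[0],key=cv2.contourArea);M=cv2.moments(q);e=cv2.minEnclosingCircle(q);print(n,M["m00"],e,ray("top",e[0],z)*1e3,ray("top",(M["m10"]/M["m00"],M["m01"]/M["m00"]),z)*1e3)
c("jarcap",(h[...,0]>15)&(h[...,0]<32)&(h[...,1]>150)&(h[...,2]>80),330,370,185,225,.120)
c("beaker",b>r+15,285,328,190,232,.118)
E
```

```text
tcp [ 495.5 -409.6  109.1] rpy [-1.7996e+02 -3.0000e-02  8.9790e+01] t 49.17 F [ 0.2 -0.3  1.1] q [ 26.  43.  19.  94. -18.  46.  52.]
tx -0.5 ty 1.7 tz 72.1 spin -0.2
jarcap 513.0 ((349.0199890136719, 207.02000427246094), 13.425487518310547) [522.45506289 -66.09455759] [522.21037892 -66.50229837]
beaker 480.0 ((306.0, 209.5), 13.865524291992188) [514.82407214  28.69565045] [515.68349015  28.16412295]
```

Emit:
carry_out([
  {"jaw": 1, "tx": -0.5, "ty": 1.5, "tz": 20, "spin": 0},
  {"jaw": 1, "tx": -0.5, "ty": 1.5, "tz": 45, "spin": 0},
  {"jaw": 1, "tx": -0.5, "ty": 1.5, "tz": 62, "spin": 0},
  {"jaw": 1, "tx": -0.5, "ty": 1.5, "tz": 69, "spin": 0},
  {"jaw": 1, "tx": -0.5, "ty": 1.5, "tz": 70, "spin": 0},
  {"jaw": 1, "tx": -0.5, "ty": 1.5, "tz": 70, "spin": 0},
  {"jaw": 0.5, "tx": -0.5, "ty": 1.5, "tz": 70, "spin": 0},
  {"jaw": 0, "tx": -0.5, "ty": 1.5, "tz": 70, "spin": 0},
  {"jaw": -1, "tx": -0.5, "ty": 1.5, "tz": 70, "spin": 0},
  {"jaw": -1, "tx": -0.5, "ty": 1.5, "tz": 70, "spin": 0},
], force=25)

```text
time: 50.52
tcp_pos: [0.4972, -0.4107, 0.0398]
eef_rot: [180.0, 0.0, 89.8]
ft_force: [-0.3, -0.1, 3.3]
finger_gap: 0.0343
grip_force: 24.8
```

Emit:
carry_out([
  {"jaw": -1, "tx": 0, "ty": 0, "tz": 0, "spin": 0},
  {"jaw": -1, "tx": 0, "ty": 0, "tz": 0, "spin": 0},
  {"jaw": -1, "tx": 0, "ty": 0, "tz": 0, "spin": 0},
], force=25)

```text
time: 50.9
tcp_pos: [0.4971, -0.4107, 0.0397]
eef_rot: [180.0, 0.0, 89.8]
ft_force: [-0.7, 0.7, 6.1]
finger_gap: 0.0343
grip_force: 25.0
```

```bash
python3 go.py 500 346.8 180 90
```

```text
tcp [ 497.1 -410.7   39.7] rpy [1.7998e+02 3.0000e-02 8.9770e+01] t 50.9 F [-0.7  0.7  6.1] q [ 27.  49.  16.  95. -20.  39.  54.]
tx 757.5 ty -0.1 tz -140.3 spin -0.2
```

Emit:
carry_out([
  {"jaw": -1, "tx": 0, "ty": 0, "tz": -8, "spin": 0},
  {"jaw": -1, "tx": 0, "ty": 0, "tz": -30, "spin": 0},
  {"jaw": -1, "tx": 0, "ty": 0, "tz": -65, "spin": 0},
  {"jaw": -1, "tx": 8, "ty": 0, "tz": -105, "spin": 0},
  {"jaw": -1, "tx": 35, "ty": 0, "tz": -135, "spin": 0},
  {"jaw": -1, "tx": 75, "ty": 0, "tz": -150, "spin": 0},
  {"jaw": -1, "tx": 120, "ty": 1, "tz": -155, "spin": 0},
  {"jaw": -1, "tx": 165, "ty": 1, "tz": -155, "spin": 0},
  {"jaw": -1, "tx": 210, "ty": 1, "tz": -155, "spin": 0},
  {"jaw": -1, "tx": 255, "ty": 1, "tz": -155, "spin": 0},
], force=25)

```text
time: 52.15
tcp_pos: [0.4988, -0.1536, 0.1943]
eef_rot: [-180.0, -0.0, 89.8]
ft_force: [-0.1, 0.0, -0.9]
finger_gap: 0.0342
grip_force: 25.1
```

Emit:
carry_out([
  {"jaw": -1, "tx": 45, "ty": 0, "tz": 0, "spin": 0},
  {"jaw": -1, "tx": 90, "ty": 0, "tz": 0, "spin": 0},
  {"jaw": -1, "tx": 135, "ty": 0, "tz": 0, "spin": 0},
  {"jaw": -1, "tx": 180, "ty": 0, "tz": 0, "spin": 0},
  {"jaw": -1, "tx": 225, "ty": 0, "tz": 0, "spin": 0},
  {"jaw": -1, "tx": 270, "ty": 0, "tz": 0, "spin": 0},
  {"jaw": -1, "tx": 315, "ty": 0, "tz": 0, "spin": 0},
  {"jaw": -1, "tx": 360, "ty": 0, "tz": 0, "spin": 0},
  {"jaw": -1, "tx": 405, "ty": 0, "tz": 0, "spin": 0},
  {"jaw": -1, "tx": 440, "ty": 0, "tz": 0, "spin": 0},
], force=25)

```text
time: 53.4
tcp_pos: [0.5, 0.287, 0.1941]
eef_rot: [-180.0, -0.0, 89.9]
ft_force: [-0.1, -0.1, -0.7]
finger_gap: 0.0342
grip_force: 25.1
```

```bash
python3 go.py 500 346.3 80.7 90
```

```text
tcp [500.  287.  194.1] rpy [-1.7997e+02 -2.0000e-02  8.9890e+01] t 53.4 F [-0.1 -0.1 -0.7] q [-47.  32.  23. 100. -16.  50. -18.]
tx 59.3 ty -0.1 tz 113.4 spin -0.1
```

Emit:
carry_out([
  {"jaw": -1, "tx": 25, "ty": 0, "tz": 0, "spin": 0},
  {"jaw": -1, "tx": 48, "ty": 0, "tz": 0, "spin": 0},
  {"jaw": -1, "tx": 59, "ty": 0, "tz": 10, "spin": 0},
  {"jaw": -1, "tx": 59, "ty": 0, "tz": 35, "spin": 0},
  {"jaw": -1, "tx": 59, "ty": 0, "tz": 65, "spin": 0},
  {"jaw": -1, "tx": 59, "ty": 0, "tz": 90, "spin": 0},
  {"jaw": -1, "tx": 59, "ty": 0, "tz": 103, "spin": 0},
  {"jaw": -1, "tx": 59, "ty": 0, "tz": 107, "spin": 0},
  {"jaw": -1, "tx": 59, "ty": 0, "tz": 108, "spin": 0},
  {"jaw": -1, "tx": 59, "ty": 0, "tz": 108, "spin": 0},
], force=25)

```text
time: 54.65
tcp_pos: [0.5015, 0.3439, 0.0871]
eef_rot: [179.9, -0.0, 89.8]
ft_force: [-0.2, -0.1, -1.5]
finger_gap: 0.0347
grip_force: 25.1
```

```bash
python3 go.py 500 346.3 80.7 90
```

```text
tcp [501.5 343.9  87.1] rpy [ 1.7993e+02 -5.0000e-02  8.9770e+01] t 54.65 F [-0.2 -0.1 -1.5] q [-49.  43.  19. 100. -20.  40. -19.]
tx 2.4 ty -1.5 tz 6.4 spin -0.2
```

Emit:
carry_out([
  {"jaw": -1, "tx": 2, "ty": -1.5, "tz": 2, "spin": 0},
  {"jaw": -1, "tx": 2, "ty": -1.5, "tz": 4, "spin": 0},
  {"jaw": -1, "tx": 2, "ty": -1.5, "tz": 5, "spin": 0},
  {"jaw": -1, "tx": 2, "ty": -1.5, "tz": 5.5, "spin": 0},
  {"jaw": -1, "tx": 2, "ty": -1.5, "tz": 6, "spin": 0},
  {"jaw": -1, "tx": 2, "ty": -1.5, "tz": 6.5, "spin": 0},
  {"jaw": -1, "tx": 2, "ty": -1.5, "tz": 6.5, "spin": 0},
], force=25)

```text
time: 55.52
tcp_pos: [0.4995, 0.3459, 0.0807]
eef_rot: [180.0, -0.0, 89.8]
ft_force: [-1.2, -1.1, 6.3]
finger_gap: 0.034
grip_force: 25.8
```

Contact with the tray floor, so I'll release and retreat.

Emit:
carry_out([
  {"jaw": -0.5, "tx": 0, "ty": 0, "tz": 0, "spin": 0},
  {"jaw": 0, "tx": 0, "ty": 0, "tz": 0, "spin": 0},
  {"jaw": 0.5, "tx": 0, "ty": 0, "tz": 0, "spin": 0},
  {"jaw": 0.5, "tx": 0, "ty": 0, "tz": 0, "spin": 0},
  {"jaw": 0.5, "tx": 0, "ty": 0, "tz": 0, "spin": 0},
  {"jaw": 0.5, "tx": 0, "ty": 0, "tz": -20, "spin": 0},
  {"jaw": 0.5, "tx": 0, "ty": 0, "tz": -60, "spin": 0},
  {"jaw": 0.5, "tx": 0, "ty": 0, "tz": -110, "spin": 0},
  {"jaw": 0.5, "tx": -40, "ty": 0, "tz": -130, "spin": 0},
  {"jaw": 0.5, "tx": -90, "ty": 0, "tz": -130, "spin": 0},
], force=25)

```text
time: 56.78
tcp_pos: [0.5003, 0.2562, 0.2117]
eef_rot: [179.8, -0.1, 89.9]
ft_force: [-0.4, -0.5, -0.1]
finger_gap: 0.064
grip_force: 0.0
```

Emit:
carry_out([
  {"jaw": 0.5, "tx": -45, "ty": -15, "tz": 0, "spin": 0},
  {"jaw": 0.5, "tx": -90, "ty": -30, "tz": 0, "spin": 0},
  {"jaw": 0.5, "tx": -130, "ty": -40, "tz": 0, "spin": 0},
  {"jaw": 0.5, "tx": -150, "ty": -45, "tz": 0, "spin": 0},
  {"jaw": 0.5, "tx": -150, "ty": -45, "tz": 0, "spin": 0},
], force=25)

```text
time: 57.4
tcp_pos: [0.4538, 0.1053, 0.21]
eef_rot: [180.0, -0.0, 89.7]
ft_force: [0.5, 0.3, -0.6]
finger_gap: 0.064
grip_force: 0.0
```

```bash
python3 - <<'E'
from h import *
t=robot.snapshot('top')[:,:,::-1];s=robot.snapshot('side')[:,:,::-1];cv2.imwrite('pics/t8.png',t);cv2.imwrite('pics/s8.png',s)
b,g,r=[t[...,i].astype(int) for i in range(3)]
k=np.zeros(b.shape,np.uint8);m=(b>80)&(abs(r-b)<40);k[185:240,140:210]=m[185:240,140:210]
for q in cv2.findContours(k,0,2)[0]:
    if cv2.contourArea(q)>20:
        c=cv2.minEnclosingCircle(q);print("bcap",c,ray("top",c[0],.133)*1e3)
A=cv2.convertScaleAbs(cv2.resize(t[150:250,120:380],None,fx=3,fy=3,interpolation=2),alpha=1.5)
B=cv2.resize(s[90:240,220:480],None,fx=2,fy=2,interpolation=2)[:300]
o=np.zeros((600,780,3),np.uint8);o[:300]=A;o[300:,:520]=B;cv2.imwrite('pics/a10.png',o)
print(robot.observe()["time"],robot.observe()["tcp_pos"])
E
```

```text
bcap ((160.0, 213.0), 5.385264873504639) [497.28525758 345.12388861]
bcap ((189.5, 212.0), 33.305503845214844) [501.07726646 281.15710852]
57.5 [0.45428539 0.10747098 0.209861  ]
```

View pics/a10.png

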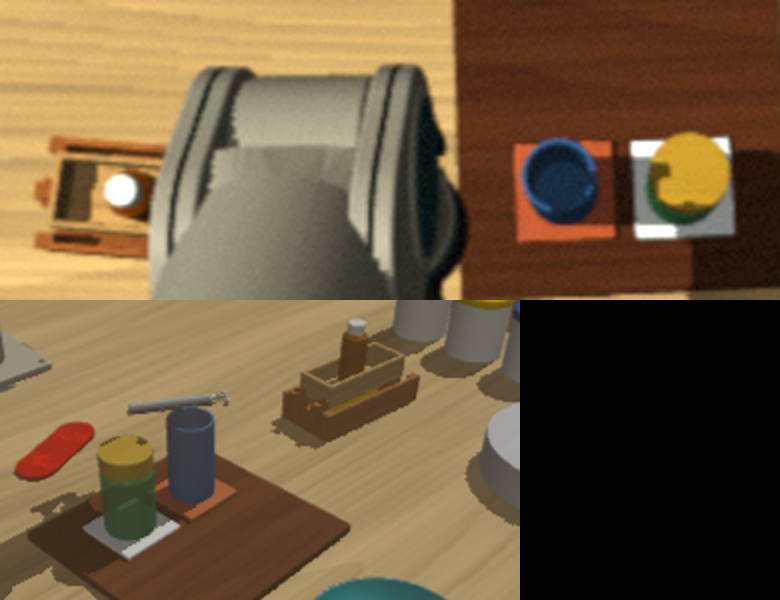

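The bottle stands upright in the middle of the stacked tray (cap at crop 122,190). The beaker (560,181) and jar (688,178) are centred on their tiles, and the gripper is clear of everything.

```bash
python3 -c "
from plant import robot
print(robot.job_done())"
```

```text
the job is handed in; nothing more can be done
None
```

The job is handed in at about 57 s: the tray is stacked turned end for end, and the jar, beaker and bottle are back in place upright, each within about 3 mm by camera or arm reading; the first tray grasp missed and slid it about 13 mm on the board.

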